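# Cure the rhinestone pieces under the bedside craft lamp

### The job

Lay all the rhinestone clips and brooches side by side, not stacked, on the metal plate of the curing lamp (any face up), then set the dial clockwise from off by one click for each piece on the plate (three pieces: third click). With the dial left there, turn the plate by its handle one full turn, either way round, so that the handle is back at the mark, and let it stand. Then turn the dial back to off, and only after that put all the pieces into the wooden tray, leaving the plate's handle at the mark and the candle, tumbler and thermometer where they are.

Things in the scene. Friction and masses are not known exactly. Their poses are not given: they have to be found in the camera images.
- clip_a: Hair clip: a silver bar 60 x 14 x 14 mm set with clear stones (flush with it to 1 mm; any face may be up). Origin at its centre (7 mm above what it lies on), x along the bar; the number present varies, two to four pieces in all, and an absent one has no pose; starts lying flat on the table on the right beside or beyond the control box; about 30 g
- clip_b: A second hair clip like clip_a, same size and axes; may be absent
- brooch_a: Round silver brooch, 30 mm across and 14 mm thick, stones on both faces (either may be up). Origin at its centre, 7 mm above what it lies on, z along its axis; the number present varies, two to four pieces in all, and an absent one has no pose; starts lying flat on the table on the right beside or beyond the control box; about 30 g
- brooch_b: A second round brooch like brooch_a; may be absent
- plate_center (a point): Centre of the top face of the lamp's round dark steel plate, 224 mm across, top 28 mm above the table. z up, x towards the plate's handle. The plate turns freely with light friction (about 0.06 N m) on a white round base 256 mm across (16 mm high). A white lamp panel, 150 mm wide, 20 mm thick and 85 mm high, is fixed to the base on the side opposite the mark, its middle 172 mm from the plate's axis
- handle (a point): Grip point of the plate's handle: an upright black knob, 19 mm in diameter, which spins freely on its pin; 95 mm from the plate's axis. This point is on the knob's axis, 34 mm above the plate's top; the knob spans 16 to 50 mm above the plate's top, so 62 mm above the table is this point
- mark (a point): Small black mark on the rim of the lamp's white base, just outside the plate, 122 mm from the plate's axis. The handle stands in line with it at the start. Fixed to the base
- plate (a joint): Turn of the plate in rad: 0 at the start with the handle at the mark, grows counter-clockwise seen from above, no stops; one full turn is +6.28 or -6.28
- dial (a joint): Angle of the lamp's click dial in rad: 0 is off (the first click stop, open ring mark); grows clockwise seen from above. Sprung click stops every 24 degrees (0.419 rad), off and six clicks, which pull the dial to the nearest stop when let go (peak about 0.1 N m to turn past). Starts at off or at the first click
- dial_grip (a point): Grip point on the dial's axis, 72 mm above the table and 10 mm under the top of the dial's bar grip. Its y axis runs along the bar to the white pointer, z up. The bar is 46 mm long, 12 mm wide and 30 mm high (from 49 to 79 mm above the table), black, on a grey disc 52 mm across. White control box under it, 110 x 110 x 40 mm high, with a ring mark at off and six strokes, each longer than the last, for the clicks
- tray: Wooden tray, 190 x 230 mm outside (x, y), 22 mm high, walls and floor 5 mm thick, fixed to the table. Origin at the centre of its underside; empty at the start, on the left
- candle: Candle jar with a wooden lid, 86 mm across, 103 mm high, to be left alone. Origin at the centre of its underside
- tumbler: Tall lilac tumbler, 85 mm across, 198 mm high plus straw, to be left alone. Origin at the centre of its underside
- thermometer: White ear thermometer, 100 x 36 x 30 mm, lying down, to be left alone. Origin at the centre of its underside

How it is judged:
By the outcome, as a careful person would: the job done as asked, in the order asked, and still so for the second after the job is handed in, with the robot touching nothing.
Of clip_a, clip_b, brooch_a, brooch_b only 2 to 4 are there at a start; the rules pass over those that are not, and their reading is None.
At some moment in a run one of clip_a, clip_b, brooch_a, brooch_b may be knocked a few centimetres aside while the robot is not near it.
Once in a run the grip may slacken for a moment while it holds something.
It also fails if it takes over 210 s, if anything falls off the work surface, if the arm or the gripper's body presses on something with over 40 N, if the wrist force passes 120 N, or if a joint passes its speed limit or range.

### The arm

A 6-joint arm with a two-finger parallel gripper is mounted at the origin on the work surface. World frame = base frame: x ahead of the robot, y to its left, z up, the work surface at z = 0. Lengths are in m, angles in rad, forces in N, time in s.
With the tool pointing down it reaches from about 0.275 to 0.825 m from the base axis. Payload 4.9 kg.
Tool frame: the origin (TCP) lies at the very end of the fingers, on their centre line; the grasp point (between the pads) lies 19 mm behind it (r.pinch_z is the z of the grasp point in the tool frame, in m); z points along the fingers, y is the direction in which the jaws open and shut (so a half turn about z gives the same grasp; the last joint's range is limited). The gripper opens to 85 mm and grips with 20 to 120 N. Pads are 22 mm wide; open, the fingers measure 114 mm over their backs; the gripper's body (76 mm by 85 mm) begins 54 mm behind the grasp point. The pads swing forward as they close: fully open they stand 13 mm farther back than shut.
Start: joints at [-1.477, 0.326, -0.193, 1.052, 0, 1.437], TCP at [0.124, -0.536, 0.231] pointing down, gripper open.
Joint ranges: [-2.65, 2.65], [-0.97, 1.79], [-1.3, 1.35], [-1.93, 2.1], [-1.47, 1.37], [-3.14, 3.14]. Speed limits (rad/s): [2.57, 2.57, 3.14, 3.14, 3.14, 3.14].

### API

Orientations are given as a unit quaternion [w, x, y, z].
In Python, from bench import r gives the robot as it stands.
- The arm moves only by the tool move_arm, never from a script. Its arguments are lists of equal length, an entry for each row: "dp": the shift along the tool's x, y, z in units of 200 mm (1.0 is 200 mm), a list of three; "dr": the turn, a rotation vector about the tool's x, y, z in units of 2 rad (1.0 is 2 rad), a list of three. In form: {"dp": [[x, y, z], ...], "dr": [[wx, wy, wz], ...]}. A call has 1 to 20 rows; each row is the pose to reach, as a shift and turn from the pose measured when the call began, along the tool's axes at that moment; what a row does not reach only later rows make up. A row lasts 1/10 s, in which the tool goes at most 50 mm and 8.59 degrees, less where a joint would pass 70% of its speed; a pose out of reach is approached as far as the arm can. A call with a number of a shift or a turn outside -1 to 1 is refused whole. A call with a gripper value outside its range is refused whole. "claw" is the opening, from 0 (shut) to 1 (fully open), set as the call begins (left out, the last holds). The fingers move at their own pace and stop on an object; the grip force is fixed at half the most. Time passes only in rows, so rows that repeat a pose let the fingers close. It gives the time, the measured TCP pose, the force and the opening at its end, in the units of the state.
- r.observe(): the state, without advancing time (a new reading comes with each control period).
- r.grab_frame(name): name is "side" or "top" or "wrist"; returns a dict with "color" (420x560x3 uint8, red, green, blue), "camera_matrix" (3x3 intrinsics, pixels), "k1" (the pictures are not rectified: a ray, as slopes to the right and down, at radius r is drawn at 1 + k1 r^2 times it, then the intrinsics apply), "rvec" (rotation vector, rad) and "tvec" (3), from world to camera coordinates, as OpenCV has them. Camera axes: x right, y down, z forward; pixel columns grow to the right and rows downward; lengths in m; the calibration is good to about 2 mm. A picture is of the moment at which its call begins. There is no depth.
- r.hand_in(): hands the job in, once; it reports no verdict.
The state is a dict: "clock": time; "joint_positions": joint angles; "joint_velocities": joint speeds; "tau": joint torques, N m; "tool_pos": TCP position; "tcp_rot": TCP orientation; "contact_force": force on the tool from outside, world axes, zero at the start; "moment": the same for the moment, N m; "gripper_width": opening from 0.0 (shut) to 1.0 (fully open).
Only numpy, scipy, OpenCV 4.12 (cv2) and the standard library are available. Lean on these libraries where they do the work, as an engineer would, in place of code of your own. Each camera call takes 0.05 s, during which the arm holds its last target. There are 200 camera calls.

## Working session

There is one attempt and no reset: what is moved stays moved. The work goes in short steps, Python scripts to look and compute and a tool call to move; the robot and the scene stay as the last step left them, time stands still between calls to the robot, and variables do not carry over. Pictures are saved under pics/ and viewed, about 12 in all and at most 16, crops included, and the job is handed in when it is done.

Besides the shell and the picture viewer there is one more tool, called after "Emit:" as name(argument=value, ...), one argument or row to a line, values as JSON. move_arm: Moves the arm, as the interface text tells. Its arguments: {"type":"object","properties":{"dp":{"type":"array","items":{"type":"array","items":{"type":"number"}}},"dr":{"type":"array","items":{"type":"array","items":{"type":"number"}}},"claw":{"type":"number"}},"required":["dp","dr"]}

```bash
mkdir -p pics; ls; cat > h.py <<'E'
import numpy as np,cv2
from bench import r
from scipy.spatial.transform import Rotation as R
def grab(n,save=None):
    f=r.grab_frame(n)
    if save: cv2.imwrite('pics/'+save,f['color'][:,:,::-1])
    return f
def ray(f,u,v):
    K=np.array(f['camera_matrix']);d=np.array([(u-K[0,2])/K[0,0],(v-K[1,2])/K[1,1]])
    s=d.copy()
    for _ in range(20): s=d/(1+f['k1']*(s@s))
    M=R.from_rotvec(np.ravel(f['rvec'])).as_matrix();t=np.ravel(f['tvec'])
    return -M.T@t, M.T@np.array([s[0],s[1],1])
def onz(f,u,v,z):
    c,d=ray(f,u,v); return c+d*(z-c[2])/d[2]
def proj(f,p):
    M=R.from_rotvec(np.ravel(f['rvec'])).as_matrix();q=M@np.array(p)+np.ravel(f['tvec'])
    s=q[:2]/q[2]; s=s*(1+f['k1']*(s@s)); K=np.array(f['camera_matrix'])
    return np.array([K[0,0]*s[0]+K[0,2],K[1,1]*s[1]+K[1,2]])
def go(x,y,z,yaw=None):
    """delta to a tool-down pose; yaw = world angle of jaw (tool y) axis, mod pi"""
    o=r.observe();q=np.array(o['tcp_rot']);A=R.from_quat(q[[1,2,3,0]]);p=np.array(o['tool_pos'])
    dp=A.inv().apply(np.array([x,y,z])-p)/0.2
    y0=A.as_matrix()[:,1];a0=np.arctan2(y0[1],y0[0])
    if yaw is None: yaw=a0
    d=(yaw-a0+np.pi/2)%np.pi-np.pi/2
    tgt=[]
    for dd in (d, d-np.sign(d)*np.pi):
        a=a0+dd;Y=np.array([np.cos(a),np.sin(a),0]);Z=np.array([0,0,-1.]);X=np.cross(Y,Z)
        B=R.from_matrix(np.c_[X,Y,Z]); rv=(A.inv()*B).as_rotvec()/2
        tgt.append(rv)
    print('dp',dp.round(3),'dr',tgt[0].round(3),'alt',tgt[1].round(3),'j6',round(o['joint_positions'][5],2),'t',o['clock'],'p',p.round(4),'yaw',round(np.degrees(a0),1),'w',o['gripper_width'])
E
python3 - <<'E'
from h import *
print(r.observe(), r.pinch_z)
for n in('top','side','wrist'): 
    f=grab(n,n+'0.png');print(n,ray(f,280,210),f['camera_matrix'],f['k1'])
E
```

```text
pics
{'clock': 0.0, 'joint_positions': array([-1.47721907e+00,  3.26962960e-01, -1.93592164e-01,  1.05200422e+00,
        8.07294725e-06,  1.43660339e+00]), 'joint_velocities': array([ 0.00016059, -0.00102245, -0.00161665, -0.00015526, -0.00041157,
        0.00062713]), 'tau': array([ 5.18721172e-04, -4.43399227e+01,  2.62439579e+01,  1.56063878e-02,
       -3.17537733e-04, -9.11585772e-06]), 'tool_pos': array([ 0.12415504, -0.53519899,  0.23048831]), 'tcp_rot': array([-8.81246883e-04,  9.93521713e-01,  1.13639029e-01,  2.19359833e-05]), 'contact_force': array([-0.12328307,  0.01196913,  0.53780332]), 'moment': array([-0.02549862, -0.03503082, -0.01591932]), 'gripper_width': 0.9952188816511641} -0.0187
top (array([0.41159651, 0.06227387, 1.3982543 ]), array([ 0.1555348 , -0.02426664, -0.98764435])) [[490.60357754   0.         275.09158955]
 [  0.         490.60357754 215.40138127]
 [  0.           0.           1.        ]] -0.0367471040420389
side (array([ 0.45111478, -0.88770451,  0.87493479]), array([ 0.12339416,  0.76128505, -0.63668679])) [[468.93068028   0.         275.06153754]
 [  0.         468.93068028 212.97322277]
 [  0.           0.           1.        ]] -0.0988335126640197
wrist (array([ 0.19975183, -0.51702653,  0.37259082]), array([-0.3019873 , -0.08221758, -0.94986853])) [[378.14173533   0.         275.01178138]
 [  0.         378.14173533 207.85207239]
 [  0.           0.           1.        ]] -0.10742398769789029
```

View pics/top0.png

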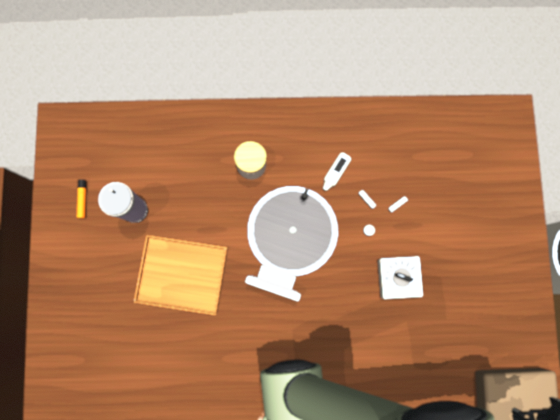

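View pics/side0.png

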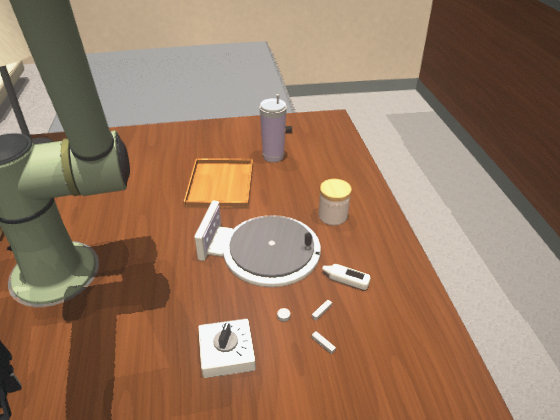

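The top view shows two clips at about (368,199) and (398,204) and a brooch at (370,230), so three pieces. The plate is at (293,230) with its handle at (304,196), and the dial is at (402,277). Next I'll measure these.

```bash
cat > m.py <<'E'
from h import *
def pieces(f,box=(340,180,430,245),z=0.014):
    im=f['color'];x0,y0,x1,y1=box
    s=im[y0:y1,x0:x1].astype(int)
    m=((s.max(2)-s.min(2)<60)&(s.min(2)>110)).astype(np.uint8)
    n,l,st,c=cv2.connectedComponentsWithStats(m)
    for i in range(1,n):
        if st[i,4]<15: continue
        pts=np.argwhere(l==i)[:,::-1]+[x0,y0]
        P=np.array([onz(f,*p,z)[:2] for p in pts]);(cx,cy),(w,h),a=cv2.minAreaRect((P*1000).astype(np.float32))
        ev,V=np.linalg.eigh(np.cov(P.T)); print('px',c[i]+[x0,y0],'xy',P.mean(0).round(4),'rect',round(cx),round(cy),round(w),round(h),'ang',round(np.degrees(np.arctan2(V[1,1],V[0,1])),1),'n',st[i,4])
E
python3 - <<'E'
from m import *
f=grab('top');pieces(f)
im=f['color'].astype(int)
# plate handle dark, plate centre px
for nm,p,z in(('plate',(293,230),.028),('handle',(304,196),.078),('box',(402,277),.04)): print(nm,onz(f,*p,z).round(4))
# white base outline
s=im[180:300,240:345];m=((s.max(2)-s.min(2)<40)).astype(np.uint8)
for z in(.016,):
  pts=np.argwhere(m)[:,::-1]+[240,180]
a=cv2.resize(f['color'][255:305,370:435],None,fx=6,fy=6,interpolation=cv2.INTER_CUBIC)
b=cv2.resize(f['color'][180:280,245:345],None,fx=4,fy=4,interpolation=cv2.INTER_CUBIC)
o=np.zeros((400,790,3),np.uint8);o[:300,:390]=a;o[:400,390:790]=b
cv2.imwrite('pics/c1.png',o[:,:,::-1])
f=grab('side');s=cv2.resize(f['color'][310:380,190:260],None,fx=7,fy=7,interpolation=cv2.INTER_CUBIC);cv2.imwrite('pics/c2.png',s[:,:,::-1])
E
```

```text
px [366.88435374 198.82312925] xy [ 0.6568 -0.2224] rect 657 -222 63 20 ang -140.9 n 147
px [397.77622378 203.66433566] xy [ 0.6408 -0.311 ] rect 641 -311 19 65 ang 125.0 n 143
px [368.55263158 229.76315789] xy [ 0.5672 -0.2227] rect 568 -223 32 32 ang 107.8 n 114
plate [ 0.5697 -0.0065  0.028 ]
handle [ 0.6569 -0.0368  0.078 ]
box [ 0.4309 -0.3036  0.04  ]
```

View pics/c1.png

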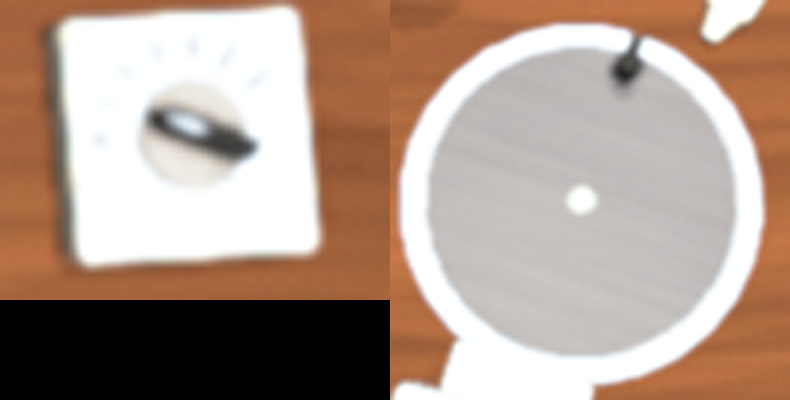

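View pics/c2.png

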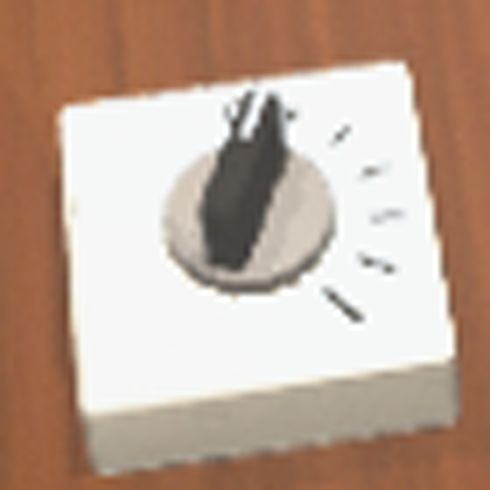

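```bash
python3 - <<'E'
from m import *
f=grab('side');g=grab('top')
c=np.mean([onz(f,190+u/7,310+v/7,.04) for u,v in((62,105),(408,65),(455,358),(85,412))],0);print('c',c)
c2=np.mean([onz(g,370+u/6,255+v/6,.04) for u,v in((60,20),(298,10),(318,248),(82,264))],0);print('c2',c2)
for u,v in((235,110),(290,115),(340,132),(372,170),(385,215),(378,265),(345,303)):
    p=onz(f,190+u/7,310+v/7,.04)-c;print('side',np.degrees(np.arctan2(p[1],p[0])).round(1),np.hypot(*p[:2]).round(3))
for u,v in((100,138),(105,103),(125,72),(157,50),(193,45),(228,55),(258,77)):
    p=onz(g,370+u/6,255+v/6,.04)-c2;print('top',np.degrees(np.arctan2(p[1],p[0])).round(1),np.hypot(*p[:2]).round(3))
for u,v in((148,113),(258,148)):
    print('bar',(onz(g,370+u/6,255+v/6,.079)-c2).round(3))
for u,v in((230,140),(272,95)):
    print('barS',(onz(f,190+u/7,310+v/7,.079)-c).round(3))
# plate: white hub & base via masks
im=g['color'].astype(int);m=np.zeros(im.shape[:2],np.uint8);m[183:280,245:342]=((im.max(2)-im.min(2)<45)&(im.max(2)<215)&(im.min(2)>110))[183:280,245:342]
cn=max(cv2.findContours(m,0,1)[0],key=cv2.contourArea)[:,0]
P=np.array([onz(g,*p,.028)[:2]*1000 for p in cn],np.float32);print('plate',cv2.minEnclosingCircle(P),cv2.fitEllipse(P))
s=im[212:248,275:311];mm=(s.min(2)>215);q=np.argwhere(mm).mean(0)[::-1]+[275,212];print('hub',q,onz(g,*q,.028))
d=(im[188:206,292:316].max(2)<80);q=np.argwhere(d)[:,::-1]+[292,188];print('knob',q.mean(0),onz(g,*q.mean(0),.07))
b=f['color'][225:260,295:330].astype(int).max(2)<70;q=np.argwhere(b)[:,::-1]+[295,225];print('knobS',q.mean(0),q.min(0),q.max(0),onz(f,*q.mean(0),.062))
E
```

```text
c [ 0.43291198 -0.30489142  0.04      ]
c2 [ 0.42956907 -0.30250466  0.04      ]
side 92.8 0.045
side 70.2 0.043
side 47.3 0.043
side 23.4 0.041
side -0.8 0.04
side -26.4 0.04
side -49.7 0.039
top 90.5 0.042
top 68.0 0.041
top 43.8 0.041
top 18.2 0.041
top -5.5 0.041
top -28.9 0.041
top -52.4 0.042
bar [0.01  0.029 0.039]
bar [-0.007 -0.02   0.039]
barS [-0.003  0.005  0.039]
barS [0.01  0.019 0.039]
plate ((579.2789306640625, -8.401360511779785), 117.90586853027344) ((572.5638427734375, -5.7396392822265625), (210.8714599609375, 221.8503875732422), 69.0779037475586)
hub [292.41860465 229.37209302] [ 0.57148916 -0.00495484  0.028     ]
knob [303.4 197.2] [ 0.65505209 -0.03568061  0.07      ]
knobS [307.63265306 240.10204082] [305 236] [310 245] [ 0.65915098 -0.04423711  0.062     ]
```

Off reads at about 91.5°, with stops every -24°, and the bar is at about 70°. So the dial starts at the first click, and the third is at about 19.5°. I'll start with clip 1.

```bash
python3 - <<'E'
from h import *
go(.6568,-.2224,.16,np.radians(-51))
E
```

```text
dp [ 2.948 -0.924  0.356] dr [-0.    -0.    -0.226] alt [-0.     0.     1.344] j6 1.44 t 0.35 p [ 0.1242 -0.5357  0.2311] yaw -76.9 w 0.9998906531380697
```

Emit:
move_arm(
  dp=[
    [1,-0.3,0],
    [1,-0.3,0],
    [1,-0.3,0],
    [1,-0.3,0],
    [1,-0.3,0],
    [1,-0.3,0],
  ],
  dr=[
    [0,0,0],
    [0,0,0],
    [0,0,0],
    [0,0,0],
    [0,0,0],
    [0,0,0],
  ],
  claw=0.45,
)

```text
clock: 0.95
tool_pos: [0.3068, -0.4311, 0.2312]
tcp_rot: [-0.0, 0.993, 0.115, -0.0]
contact_force: [-0.4, -0.2, -0.1]
gripper_width: 0.449
```

Emit:
move_arm(
  dp=[
    [1,-0.3,0],
    [1,-0.3,0],
    [1,-0.3,0],
    [1,-0.3,0],
    [1,-0.3,0],
    [1,-0.3,0],
  ],
  dr=[
    [0,0,0],
    [0,0,0],
    [0,0,0],
    [0,0,0],
    [0,0,0],
    [0,0,0],
  ],
)

```text
clock: 1.55
tool_pos: [0.488, -0.3272, 0.2308]
tcp_rot: [-0.0, 0.993, 0.116, -0.0]
contact_force: [-0.3, -0.6, -0.3]
gripper_width: 0.451
```

```bash
python3 - <<'E'
from h import *
go(.6568,-.2224,.16,np.radians(-51))
E
```

```text
dp [ 0.942 -0.315  0.353] dr [-0.     0.    -0.224] alt [1.000e-03 0.000e+00 1.347e+00] j6 2.19 t 1.55 p [ 0.488  -0.3272  0.2308] yaw -76.7 w 0.45068033791273576
```

Emit:
move_arm(
  dp=[
    [0.94,-0.315,0.35],
    [0.94,-0.315,0.35],
    [0.94,-0.315,0.35],
    [0.94,-0.315,0.35],
    [0.94,-0.315,0.35],
    [0.94,-0.315,0.35],
    [0.94,-0.315,0.35],
  ],
  dr=[
    [0,0,-0.224],
    [0,0,-0.224],
    [0,0,-0.224],
    [0,0,-0.224],
    [0,0,-0.224],
    [0,0,-0.224],
    [0,0,-0.224],
  ],
)

```text
clock: 2.25
tool_pos: [0.6548, -0.2249, 0.1609]
tcp_rot: [0.0, 0.943, 0.332, -0.001]
contact_force: [-0.8, 1.3, 0.9]
gripper_width: 0.45
```

```bash
python3 - <<'E'
from m import *
f=grab('wrist','w1.png');pieces(f,(0,0,560,420))
for p in((.6568,-.2224,.014),(.6408,-.311,.014),(.5672,-.2227,.014)):print(proj(f,p).round())
go(.6568,-.2224,.003,np.radians(-51))
E
```

```text
px [51.6789981  97.87660876] xy [ 0.6019 -0.043 ] rect 595 -52 169 103 ang -163.4 n 17327
px [107.67229681 135.39901833] xy [ 0.6021 -0.0954] rect 580 -87 234 88 ang -167.6 n 6927
px [238.53152985  32.75802239] xy [ 0.7279 -0.1305] rect 735 -132 38 124 ang 138.6 n 5360
px [274.80314961 184.8015748 ] xy [ 0.6565 -0.2215] rect 655 -222 60 13 ang -140.7 n 1270
px [205.96875 262.1    ] xy [ 0.5675 -0.2183] rect 567 -218 19 29 ang 162.2 n 480
px [344.91489362 263.16797312] xy [ 0.6408 -0.3107] rect 640 -310 14 60 ang 123.6 n 893
px [205.34722222 313.11111111] xy [ 0.5256 -0.2471] rect 523 -246 11 12 ang 76.7 n 72
px [344.49295775 313.28169014] xy [ 0.6037 -0.3441] rect 604 -346 11 12 ang -179.4 n 71
px [236.2417154  380.79922027] xy [ 0.4806 -0.3152] rect 486 -318 38 55 ang 100.9 n 1026
px [149.22932331 407.69924812] xy [ 0.3925 -0.2684] rect 393 -272 57 25 ang -173.2 n 532
[276. 185.]
[345. 263.]
[210. 265.]
dp [ 0.017 -0.004  0.792] dr [ 0.     0.001 -0.002] alt [ 1.000e-03 -0.000e+00  1.569e+00] j6 2.03 t 2.3 p [ 0.6548 -0.225   0.1615] yaw -51.2 w 0.44864024953640236
```

View pics/w1.png

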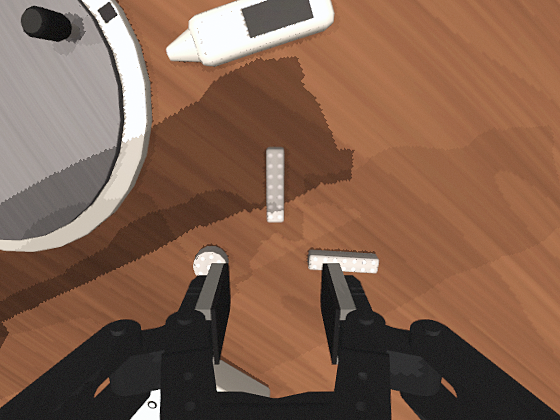

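The wrist view shows clip 1 centred at (275,185), the brooch at (208,262) and clip 2 at (345,263), all within 1 to 2 mm of the top view. The mark is at (107,12). Going down to grip.

Emit:
move_arm(
  dp=[
    [0.017,-0.01,0.4],
    [0.017,-0.01,0.79],
    [0.017,-0.01,0.79],
    [0.017,-0.01,0.79],
    [0.017,-0.01,0.79],
    [0.017,-0.01,0.79],
    [0.017,-0.01,0.79],
  ],
  dr=[
    [0,0,0],
    [0,0,0],
    [0,0,0],
    [0,0,0],
    [0,0,0],
    [0,0,0],
    [0,0,0],
  ],
)

```text
clock: 3.0
tool_pos: [0.6581, -0.2228, 0.007]
tcp_rot: [0.002, 0.943, 0.332, 0.001]
contact_force: [0.0, -0.6, -0.3]
gripper_width: 0.452
```

Emit:
move_arm(
  dp=[
    [0,0,0],
    [0,0,0],
    [0,0,0],
    [0,0,0],
    [0,0,0],
  ],
  dr=[
    [0,0,0],
    [0,0,0],
    [0,0,0],
    [0,0,0],
    [0,0,0],
  ],
  claw=0,
)

```text
clock: 3.5
tool_pos: [0.6598, -0.2236, 0.0097]
tcp_rot: [0.004, 0.943, 0.332, 0.003]
contact_force: [-1.3, 0.1, 8.8]
gripper_width: 0.137
```

Emit:
move_arm(
  dp=[
    [0,0,-0.6],
    [0,0,-0.6],
    [0,0,-0.6],
    [0,0,-0.6],
    [0,0,-0.6],
  ],
  dr=[
    [0,0,0],
    [0,0,0],
    [0,0,0],
    [0,0,0],
    [0,0,0],
  ],
)

```text
clock: 4.0
tool_pos: [0.6591, -0.2229, 0.1304]
tcp_rot: [0.004, 0.943, 0.332, 0.003]
contact_force: [-0.5, 0.2, -0.9]
gripper_width: 0.131
```

```bash
cat >> h.py <<'E'
C=np.array([.572,-.005]); A0=np.radians(-21.5)
def pl(u,v):
    return C+np.array([np.cos(A0)*u-np.sin(A0)*v, np.sin(A0)*u+np.cos(A0)*v])
E
python3 - <<'E'
from h import *
import cv2
im=cv2.imread('pics/w1.png')
f=r.grab_frame('top')
c=f['color'].astype(int)
print('v+55',pl(-15,55),'v-55',pl(-15,-55),'br',pl(-60,0))
x,y=pl(-15,-55); go(x,y,.12,np.radians(-21.5+90)); go(x,y,.033,np.radians(-21.5+90))
E
```

```text
v+55 [ 6.77330395 56.66548464] v-55 [-33.54183099 -45.68044784] br [-55.25305408  21.9850736 ]
dp [-2.75697e+02  6.99490e+01  4.50000e-02] dr [ 0.003 -0.003  0.526] alt [ 0.003  0.003 -1.045] j6 2.03 t 4.05 p [ 0.6582 -0.2226  0.1289] yaw -51.2 w 0.13086941397219978
dp [-275.698   69.945    0.48 ] dr [ 0.003 -0.003  0.526] alt [ 0.003  0.003 -1.045] j6 2.03 t 4.05 p [ 0.6582 -0.2226  0.1289] yaw -51.2 w 0.13086941397219978
```

```bash
python3 - <<'E'
from h import *
print(pl(-.07,0),pl(.028,-.025),pl(-.025,.055))
x,y=pl(-.07,0); go(x,y,.12,np.radians(-21.5)); go(x,y,.039,np.radians(-21.5))
E
```

```text
[0.50687077 0.02065509] [ 0.58888916 -0.03852247] [0.56889713 0.0553355 ]
dp [ 0.172 -1.422  0.034] dr [ 0.004  0.    -0.259] alt [ 0.    -0.005  1.312] j6 2.03 t 4.05 p [ 0.6582 -0.2226  0.1289] yaw -51.2 w 0.13086941397219978
dp [ 0.172 -1.425  0.439] dr [ 0.004  0.    -0.259] alt [ 0.    -0.005  1.312] j6 2.03 t 4.05 p [ 0.6582 -0.2226  0.1289] yaw -51.2 w 0.13086941397219978
```

Emit:
move_arm(
  dp=[
    [0.1,-0.2,0],
    [0.1,-0.45,0],
    [0.1,-0.7,0],
    [0.1,-0.7,0],
    [0.1,-0.7,0],
  ],
  dr=[
    [0,0,-0.05],
    [0,0,-0.1],
    [0,0,-0.15],
    [0,0,-0.2],
    [0.004,0,-0.259],
  ],
)

```text
clock: 4.55
tool_pos: [0.5829, -0.0985, 0.1257]
tcp_rot: [-0.002, 0.825, 0.566, -0.002]
contact_force: [-0.2, -0.1, -0.2]
gripper_width: 0.135
```

```bash
python3 - <<'E'
from h import *
x,y=pl(-.07,0); go(x,y,.075,np.radians(-21.5)); go(x,y,.039,np.radians(-21.5))
E
```

```text
dp [ 0.419 -0.568  0.257] dr [-0.003  0.     0.003] alt [-0.    -0.005 -1.567] j6 1.65 t 4.55 p [ 0.5829 -0.0985  0.1257] yaw -21.1 w 0.13513791867821476
dp [ 0.419 -0.567  0.437] dr [-0.003  0.     0.003] alt [-0.    -0.005 -1.567] j6 1.65 t 4.55 p [ 0.5829 -0.0985  0.1257] yaw -21.1 w 0.13513791867821476
```

Emit:
move_arm(
  dp=[
    [0.14,-0.19,0],
    [0.28,-0.38,0],
    [0.419,-0.568,0.1],
    [0.419,-0.568,0.25],
    [0.419,-0.568,0.33],
    [0.419,-0.568,0.39],
    [0.419,-0.568,0.43],
    [0.419,-0.568,0.43],
    [0.419,-0.568,0.43],
  ],
  dr=[
    [0,0,0],
    [0,0,0],
    [0,0,0],
    [0,0,0],
    [0,0,0],
    [0,0,0],
    [0,0,0],
    [0,0,0],
    [0,0,0],
  ],
)

```text
clock: 5.45
tool_pos: [0.5069, 0.0204, 0.0404]
tcp_rot: [-0.002, 0.825, 0.565, -0.002]
contact_force: [0.3, 0.1, 0.5]
gripper_width: 0.134
```

```bash
python3 - <<'E'
from h import *
x,y=pl(-.07,0); go(x,y,.039,np.radians(-21.5)); f=grab('wrist','w2.png'); print(r.observe()['contact_force'])
E
```

```text
dp [ 0.001 -0.     0.007] dr [-0.003  0.     0.003] alt [-0.    -0.005 -1.568] j6 1.83 t 5.45 p [0.5069 0.0204 0.0404] yaw -21.2 w 0.1343240899716887
[-0.15331948  0.35271634 -0.16159897]
```

View pics/w2.png

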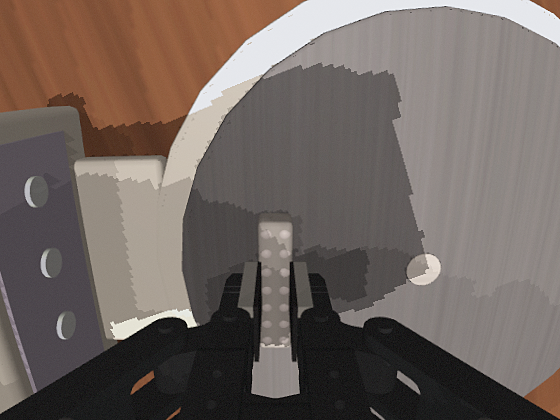

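The wrist view shows the clip held between the pads, just above the plate, with the hub at (422,269). I'll lower and release.

Emit:
move_arm(
  dp=[
    [0,0,0.01],
    [0,0,0.01],
  ],
  dr=[
    [0,0,0],
    [0,0,0],
  ],
)

```text
clock: 5.7
tool_pos: [0.5076, 0.0202, 0.0391]
tcp_rot: [-0.002, 0.825, 0.565, -0.001]
contact_force: [-0.4, -0.1, -0.9]
gripper_width: 0.132
```

Emit:
move_arm(
  dp=[
    [0,0,0],
    [0,0,0],
    [0,0,0],
    [0,0,-0.1],
    [0,0,-0.35],
    [0,0,-0.5],
    [0,0,-0.5],
    [0,0,-0.5],
  ],
  dr=[
    [0,0,0],
    [0,0,0],
    [0,0,0],
    [0,0,0],
    [0,0,0],
    [0,0,0],
    [0,0,0],
    [0,0,0],
  ],
  claw=0.4,
)

```text
clock: 6.5
tool_pos: [0.5084, 0.02, 0.1397]
tcp_rot: [-0.001, 0.825, 0.565, -0.001]
contact_force: [-0.1, 0.2, -0.8]
gripper_width: 0.399
```

```bash
python3 - <<'E'
from m import *
f=grab('wrist')
import types
s=cv2.imread('pics/w2.png')
g=dict(f); print('piece');pieces(f,(200,100,330,330),.042)
f2=grab('top');pieces(f2)
go(.6405,-.3107,.14,np.radians(33.6))
E
```

```text
piece
px [261.82772567 242.25600207] xy [ 4.9e-01 -1.0e-04] rect 497 12 164 90 ang 91.3 n 11621
px [397.73611111 203.72222222] xy [ 0.6406 -0.3109] rect 641 -311 19 64 ang 125.3 n 144
px [368.55263158 229.76315789] xy [ 0.5672 -0.2227] rect 568 -223 32 32 ang 107.8 n 114
dp [-1.302  1.22  -0.017] dr [-0.003 -0.001 -0.478] alt [-1.000e-03  4.000e-03  1.093e+00] j6 1.83 t 6.6 p [0.507  0.0201 0.138 ] yaw -21.2 w 0.4028978627477444
```

Moving to clip 2, in two hops.

Emit:
move_arm(
  dp=[
    [-0.65,0.61,0],
    [-0.65,0.61,0],
    [-0.65,0.61,0],
    [-0.65,0.61,0],
    [-0.65,0.61,0],
  ],
  dr=[
    [0,0,0],
    [0,0,0],
    [0,0,0],
    [0,0,0],
    [0,0,0],
  ],
  claw=0.45,
)

```text
clock: 7.1
tool_pos: [0.5742, -0.1487, 0.1352]
tcp_rot: [-0.003, 0.826, 0.563, -0.003]
contact_force: [0.0, -0.0, -0.3]
gripper_width: 0.45
```

Emit:
move_arm(
  dp=[
    [-0.65,0.61,0],
    [-0.65,0.61,0],
    [-0.65,0.61,0],
    [-0.65,0.61,0],
    [-0.65,0.61,0],
    [-0.65,0.61,0],
    [-0.65,0.61,0],
    [-0.65,0.61,0],
  ],
  dr=[
    [0,0,-0.07],
    [0,0,-0.14],
    [0,0,-0.21],
    [0,0,-0.28],
    [0,0,-0.35],
    [0,0,-0.42],
    [0,0,-0.478],
    [0,0,-0.478],
  ],
)

```text
clock: 7.9
tool_pos: [0.6393, -0.3127, 0.1325]
tcp_rot: [-0.005, 0.474, 0.88, -0.001]
contact_force: [-0.8, 0.3, -0.5]
gripper_width: 0.449
```

```bash
python3 - <<'E'
from m import *
f=grab('wrist');pieces(f,(180,100,400,300))
go(.6405,-.3107,.007,np.radians(33.6))
E
```

```text
px [278.35570988 200.49305556] xy [ 0.6389 -0.3104] rect 639 -310 13 58 ang 124.7 n 1296
dp [0.001 0.014 0.629] dr [-0.003 -0.004 -0.003] alt [-0.006  0.005  1.568] j6 0.43 t 7.95 p [ 0.6395 -0.3129  0.1329] yaw 33.3 w 0.45034377272857884
```

Emit:
move_arm(
  dp=[
    [0,0.01,0.25],
    [0,0.01,0.45],
    [0,0.01,0.62],
    [0,0.01,0.625],
    [0,0.01,0.625],
    [0,0.01,0.625],
  ],
  dr=[
    [0,0,0],
    [0,0,0],
    [0,0,0],
    [0,0,0],
    [0,0,0],
    [0,0,0],
  ],
)

```text
clock: 8.55
tool_pos: [0.6415, -0.3121, 0.0103]
tcp_rot: [-0.003, 0.475, 0.88, -0.001]
contact_force: [0.7, -1.0, 0.9]
gripper_width: 0.449
```

Emit:
move_arm(
  dp=[
    [0,0,0],
    [0,0,0],
    [0,0,0],
    [0,0,0],
    [0,0,0],
  ],
  dr=[
    [0,0,0],
    [0,0,0],
    [0,0,0],
    [0,0,0],
    [0,0,0],
  ],
  claw=0,
)

```text
clock: 9.05
tool_pos: [0.6432, -0.3133, 0.0132]
tcp_rot: [-0.001, 0.476, 0.88, -0.001]
contact_force: [-0.1, 0.6, 6.4]
gripper_width: 0.11
```

Emit:
move_arm(
  dp=[
    [0,0,-0.2],
    [0,0,-0.4],
    [0,0,-0.6],
    [0,0,-0.6],
    [0,0,-0.6],
  ],
  dr=[
    [0,0,0],
    [0,0,0],
    [0,0,0],
    [0,0,0],
    [0,0,0],
  ],
)

```text
clock: 9.55
tool_pos: [0.6446, -0.3138, 0.1357]
tcp_rot: [0.001, 0.476, 0.88, -0.001]
contact_force: [0.4, -0.6, -1.0]
gripper_width: 0.107
```

```bash
python3 - <<'E'
from h import *
x,y=pl(.028,-.025); go(x,y,.12,np.radians(-21.5)); go(x,y,.038,np.radians(-21.5))
E
```

```text
dp [1.304 0.521 0.074] dr [0.    0.002 0.477] alt [-0.002  0.    -1.093] j6 0.44 t 9.55 p [ 0.6446 -0.3138  0.1357] yaw 33.2 w 0.10748225382806477
dp [1.306 0.521 0.484] dr [0.    0.002 0.477] alt [-0.002  0.    -1.093] j6 0.44 t 9.55 p [ 0.6446 -0.3138  0.1357] yaw 33.2 w 0.10748225382806477
```

Emit:
move_arm(
  dp=[
    [0.2,0.08,0],
    [0.4,0.16,0],
    [0.65,0.26,0],
    [0.65,0.26,0],
    [0.65,0.26,0],
  ],
  dr=[
    [0,0,0.07],
    [0,0,0.14],
    [0,0,0.21],
    [0,0,0.21],
    [0,0,0.21],
  ],
)

```text
clock: 10.05
tool_pos: [0.6159, -0.1747, 0.1342]
tcp_rot: [0.0, 0.647, 0.762, -0.002]
contact_force: [0.6, 0.2, 0.1]
gripper_width: 0.103
```

```bash
python3 - <<'E'
from h import *
x,y=pl(.028,-.025); go(x,y,.12,np.radians(-21.5)); go(x,y,.043,np.radians(-21.5))
E
```

```text
dp [ 0.694 -0.023  0.069] dr [-0.001  0.001  0.269] alt [-2.000e-03 -1.000e-03 -1.302e+00] j6 1.02 t 10.05 p [ 0.6159 -0.1747  0.1342] yaw 9.3 w 0.10345261244939795
dp [ 0.695 -0.022  0.454] dr [-0.001  0.001  0.269] alt [-2.000e-03 -1.000e-03 -1.302e+00] j6 1.02 t 10.05 p [ 0.6159 -0.1747  0.1342] yaw 9.3 w 0.10345261244939795
```

Emit:
move_arm(
  dp=[
    [0.2,0,0],
    [0.4,-0.01,0],
    [0.6,-0.02,0.05],
    [0.695,-0.022,0.15],
    [0.695,-0.022,0.25],
    [0.695,-0.022,0.35],
    [0.695,-0.022,0.35],
  ],
  dr=[
    [0,0,0.07],
    [0,0,0.14],
    [0,0,0.21],
    [0,0,0.269],
    [0,0,0.269],
    [0,0,0.269],
    [0,0,0.269],
  ],
)

```text
clock: 10.75
tool_pos: [0.587, -0.0391, 0.0606]
tcp_rot: [-0.001, 0.827, 0.563, -0.004]
contact_force: [-1.3, -1.1, -0.8]
gripper_width: 0.106
```

```bash
python3 - <<'E'
from h import *
x,y=pl(.028,-.025); go(x,y,.043,np.radians(-21.5)); f=grab('wrist');g=grab('side')
o=np.zeros((420,800,3),np.uint8);o[:,:400]=f['color'][:,80:480];o[:,400:]=cv2.resize(g['color'][180:306,220:340],(400,420));cv2.imwrite('pics/w3.png',o[:,:,::-1])
E
```

```text
dp [0.007 0.008 0.088] dr [-0.003  0.002 -0.   ] alt [0.003 0.005 1.57 ] j6 1.76 t 10.75 p [ 0.587  -0.0391  0.0606] yaw -21.5 w 0.10571957951738829
```

View pics/w3.png

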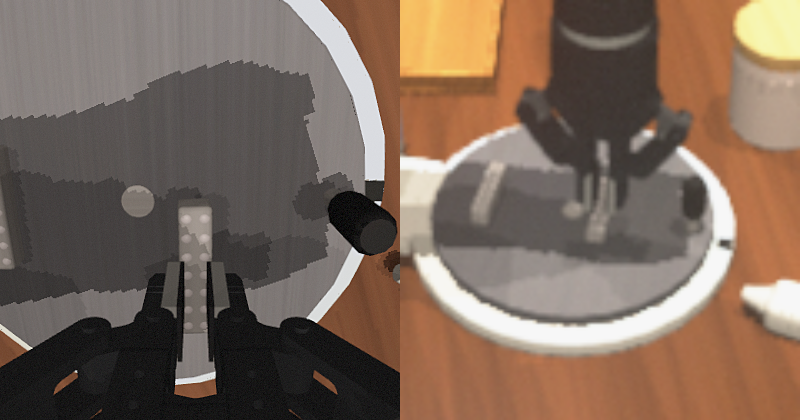

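Clip 1 is on the plate and clip 2 is held level above it. The mark is at about (454,190) in the full wrist frame and the hub at (217,201).

Emit:
move_arm(
  dp=[
    [0.007,0.008,0.05],
    [0.007,0.008,0.085],
    [0.007,0.008,0.093],
    [0.007,0.008,0.093],
  ],
  dr=[
    [0,0,0],
    [0,0,0],
    [0,0,0],
    [0,0,0],
  ],
)

```text
clock: 11.25
tool_pos: [0.5907, -0.0389, 0.0445]
tcp_rot: [0.0, 0.827, 0.562, -0.002]
contact_force: [-0.1, 0.3, -0.8]
gripper_width: 0.106
```

Emit:
move_arm(
  dp=[
    [0,0,0],
    [0,0,0],
    [0,0,0],
    [0,0,-0.1],
    [0,0,-0.35],
    [0,0,-0.5],
    [0,0,-0.5],
    [0,0,-0.5],
  ],
  dr=[
    [0,0,0],
    [0,0,0],
    [0,0,0],
    [0,0,0],
    [0,0,0],
    [0,0,0],
    [0,0,0],
    [0,0,0],
  ],
  claw=0.4,
)

```text
clock: 12.05
tool_pos: [0.5916, -0.0387, 0.1453]
tcp_rot: [0.001, 0.827, 0.562, -0.001]
contact_force: [-0.5, -0.6, -0.8]
gripper_width: 0.399
```

```bash
python3 - <<'E'
from m import *
f=grab('wrist','w4.png');f2=grab('top');pieces(f2)
go(.5678,-.2227,.13,np.radians(-21.5))
E
```

```text
px [346.01265823 207.20506329] xy [ 0.6339 -0.1612] rect 621 -166 46 186 ang 172.5 n 790
px [368.59649123 229.69298246] xy [ 0.5674 -0.2228] rect 568 -223 32 32 ang 112.2 n 114
dp [-0.898  0.236  0.069] dr [-0.002  0.002 -0.001] alt [0.003 0.003 1.57 ] j6 1.76 t 12.15 p [ 0.59   -0.0384  0.1433] yaw -21.6 w 0.39938362498643115
```

View pics/w4.png

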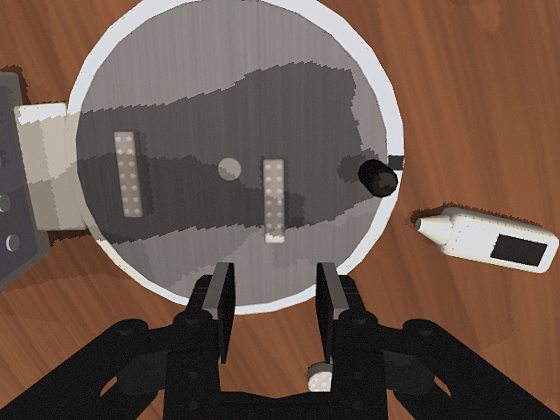

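Both clips lie flat on the plate, at (127,174) and (274,200), with the hub at (229,168), the mark at (396,162) and the knob top at (383,181). Brooch next.

Emit:
move_arm(
  dp=[
    [-0.898,0.236,0.05],
    [-0.898,0.236,0.05],
    [-0.898,0.236,0.05],
    [-0.898,0.236,0.05],
    [-0.898,0.236,0.05],
    [-0.898,0.236,0.05],
    [-0.898,0.236,0.05],
  ],
  dr=[
    [0,0,0],
    [0,0,0],
    [0,0,0],
    [0,0,0],
    [0,0,0],
    [0,0,0],
    [0,0,0],
  ],
  claw=0.65,
)

```text
clock: 12.85
tool_pos: [0.5673, -0.2215, 0.1328]
tcp_rot: [-0.002, 0.827, 0.563, -0.003]
contact_force: [0.2, 1.5, 0.0]
gripper_width: 0.651
```

```bash
python3 - <<'E'
from m import *
f=grab('wrist');pieces(f,(200,100,400,300))
go(.5678,-.2225,.008,np.radians(-21.5))
E
```

```text
px [276.38874895 202.26868178] xy [ 0.5657 -0.2224] rect 566 -223 28 28 ang -150.0 n 1191
dp [-0.003  0.007  0.626] dr [-0.003  0.002  0.   ] alt [-0.003 -0.005 -1.571] j6 1.45 t 12.9 p [ 0.5676 -0.2212  0.1331] yaw -21.5 w 0.649108529747973
```

Emit:
move_arm(
  dp=[
    [-0.003,0,0.25],
    [-0.003,0,0.45],
    [-0.003,0,0.62],
    [-0.003,0,0.63],
    [-0.003,0,0.63],
    [-0.003,0,0.63],
  ],
  dr=[
    [0,0,0],
    [0,0,0],
    [0,0,0],
    [0,0,0],
    [0,0,0],
    [0,0,0],
  ],
)

```text
clock: 13.5
tool_pos: [0.5682, -0.2221, 0.0092]
tcp_rot: [-0.0, 0.826, 0.563, -0.002]
contact_force: [-0.1, -0.0, 0.4]
gripper_width: 0.652
```

Emit:
move_arm(
  dp=[
    [0,0,0],
    [0,0,0],
    [0,0,0],
    [0,0,0],
    [0,0,0],
  ],
  dr=[
    [0,0,0],
    [0,0,0],
    [0,0,0],
    [0,0,0],
    [0,0,0],
  ],
  claw=0,
)

```text
clock: 14.0
tool_pos: [0.57, -0.2227, 0.0119]
tcp_rot: [0.002, 0.826, 0.563, -0.001]
contact_force: [-0.6, 1.4, 8.7]
gripper_width: 0.291
```

Emit:
move_arm(
  dp=[
    [0,0,-0.2],
    [0,0,-0.4],
    [0,0,-0.55],
    [0,0,-0.55],
    [0,0,-0.55],
  ],
  dr=[
    [0,0,0],
    [0,0,0],
    [0,0,0],
    [0,0,0],
    [0,0,0],
  ],
)

```text
clock: 14.5
tool_pos: [0.5707, -0.2228, 0.1235]
tcp_rot: [0.003, 0.826, 0.563, -0.0]
contact_force: [-0.4, 0.0, -0.1]
gripper_width: 0.285
```

```bash
python3 - <<'E'
from h import *
x,y=pl(-.025,.055); go(x,y,.12,np.radians(-21.5)); go(x,y,.04,np.radians(-21.5))
E
```

```text
dp [ 1.291 -0.516  0.01 ] dr [0.002 0.002 0.001] alt [-0.003  0.003 -1.57 ] j6 1.45 t 14.5 p [ 0.5707 -0.2228  0.1235] yaw -21.4 w 0.2848781552435789
dp [ 1.293 -0.518  0.41 ] dr [0.002 0.002 0.001] alt [-0.003  0.003 -1.57 ] j6 1.45 t 14.5 p [ 0.5707 -0.2228  0.1235] yaw -21.4 w 0.2848781552435789
```

Emit:
move_arm(
  dp=[
    [0.2,-0.08,0],
    [0.4,-0.16,0],
    [0.65,-0.26,0],
    [0.85,-0.34,0],
    [0.99,-0.4,0],
    [0.99,-0.4,0],
    [0.99,-0.4,0],
  ],
  dr=[
    [0,0,0],
    [0,0,0],
    [0,0,0],
    [0,0,0],
    [0,0,0],
    [0,0,0],
    [0,0,0],
  ],
)

```text
clock: 15.2
tool_pos: [0.5676, -0.0086, 0.1211]
tcp_rot: [0.002, 0.826, 0.564, -0.001]
contact_force: [-0.5, 0.4, -0.1]
gripper_width: 0.289
```

```bash
python3 - <<'E'
from h import *
x,y=pl(-.025,.055); go(x,y,.12,np.radians(-21.5)); go(x,y,.042,np.radians(-21.5))
E
```

```text
dp [ 0.3   -0.11   0.004] dr [0.001 0.003 0.002] alt [-0.004  0.002 -1.569] j6 1.8 t 15.2 p [ 0.5676 -0.0086  0.1211] yaw -21.3 w 0.28857610433760994
dp [ 0.302 -0.111  0.394] dr [0.001 0.003 0.002] alt [-0.004  0.002 -1.569] j6 1.8 t 15.2 p [ 0.5676 -0.0086  0.1211] yaw -21.3 w 0.28857610433760994
```

Emit:
move_arm(
  dp=[
    [0.15,-0.05,0],
    [0.3,-0.11,0.05],
    [0.3,-0.11,0.2],
    [0.3,-0.11,0.32],
    [0.3,-0.11,0.38],
    [0.3,-0.11,0.398],
    [0.3,-0.11,0.398],
    [0.3,-0.11,0.398],
  ],
  dr=[
    [0,0,0],
    [0,0,0],
    [0,0,0],
    [0,0,0],
    [0,0,0],
    [0,0,0],
    [0,0,0],
    [0,0,0],
  ],
)

```text
clock: 16.0
tool_pos: [0.5697, 0.0541, 0.0418]
tcp_rot: [0.003, 0.826, 0.564, -0.001]
contact_force: [0.1, 0.6, 0.8]
gripper_width: 0.292
```

Emit:
move_arm(
  dp=[
    [0,0,0],
    [0,0,0],
    [0,0,0],
    [0,0,-0.1],
    [0,0,-0.35],
    [0,0,-0.6],
    [0,0,-0.6],
    [0,0,-0.6],
  ],
  dr=[
    [0,0,0],
    [0,0,0],
    [0,0,0],
    [0,0,0],
    [0,0,0],
    [0,0,0],
    [0,0,0],
    [0,0,0],
  ],
  claw=0.5,
)

```text
clock: 16.8
tool_pos: [0.5707, 0.0548, 0.1635]
tcp_rot: [0.004, 0.826, 0.564, 0.001]
contact_force: [0.5, -0.1, 0.3]
gripper_width: 0.497
```

```bash
python3 - <<'E'
from h import *
f=grab('wrist','w5.png')
go(.431,-.3037,.14,np.radians(-21));print(r.observe()['joint_positions'])
E
```

```text
dp [-1.921  0.009  0.118] dr [ 0.002  0.002 -0.003] alt [ 0.004 -0.003  1.567] j6 1.91 t 16.85 p [0.5694 0.0549 0.1618] yaw -21.4 w 0.49969796580229003
[-0.02994974  0.41919818 -0.24048189  0.90898558 -0.00566839  1.91396829]
```

View pics/w5.png

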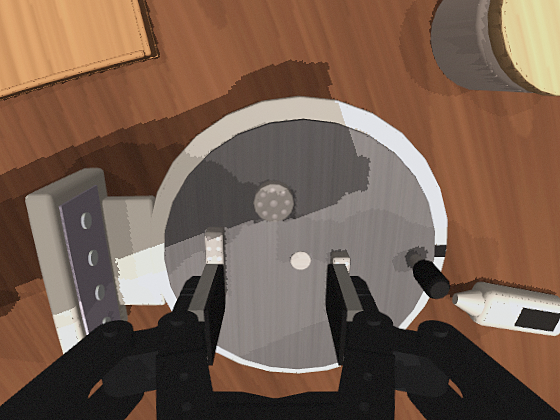

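All three pieces lie flat and apart on the plate (brooch at (273,203)), with the hub at (300,260) and the mark at (441,251). Off to the dial.

```bash
python3 - <<'E'
from h import *
f=grab('wrist')
h=onz(f,300,260,.028);k=onz(f,441,251,.016);d=k-h;print('hub',h,'mark',k,np.hypot(*d[:2]),np.degrees(np.arctan2(d[1],d[0])))
n=onz(f,437,285,.078);d=n-h;print('knob top',n,np.hypot(*d[:2]),np.degrees(np.arctan2(d[1],d[0])))
E
```

```text
hub [ 0.56733993 -0.0033708   0.028     ] mark [ 0.68094471 -0.04623113  0.016     ] 0.12142097102268999 -20.670276282973123
knob top [ 0.65446466 -0.0328203   0.078     ] 0.09196733383499817 -18.67604668699956
```

Emit:
move_arm(
  dp=[
    [-0.96,0,0],
    [-0.96,0,0],
    [-0.96,0,0],
    [-0.96,0,0],
    [-0.96,0,0],
    [-0.96,0,0],
  ],
  dr=[
    [0,0,0],
    [0,0,0],
    [0,0,0],
    [0,0,0],
    [0,0,0],
    [0,0,0],
  ],
  claw=0.5,
)

```text
clock: 17.5
tool_pos: [0.4974, -0.1243, 0.1604]
tcp_rot: [0.001, 0.827, 0.563, -0.002]
contact_force: [-0.3, 0.2, 1.2]
gripper_width: 0.501
```

Emit:
move_arm(
  dp=[
    [-0.96,0,0],
    [-0.96,0,0],
    [-0.96,0,0],
    [-0.96,0,0],
    [-0.96,0,0],
    [-0.96,0,0],
    [-0.96,0,0],
  ],
  dr=[
    [0,0,0],
    [0,0,0],
    [0,0,0],
    [0,0,0],
    [0,0,0],
    [0,0,0],
    [0,0,0],
  ],
)

```text
clock: 18.2
tool_pos: [0.4274, -0.301, 0.1607]
tcp_rot: [0.0, 0.826, 0.564, -0.002]
contact_force: [0.6, 0.6, -0.9]
gripper_width: 0.498
```

```bash
python3 - <<'E'
from h import *
f=grab('wrist','w6.png')
print(proj(f,(.431,-.3037,.079)),proj(f,(.431,-.3037,.04)))
go(.431,-.3037,.056,np.radians(-21))
E
```

```text
[284.31910067 219.32663286] [283.2829156  201.10532579]
dp [-0.004  0.022  0.524] dr [-0.001  0.002 -0.003] alt [0.003 0.002 1.568] j6 1.19 t 18.25 p [ 0.4275 -0.301   0.1609] yaw -21.4 w 0.5018996463341865
```

View pics/w6.png

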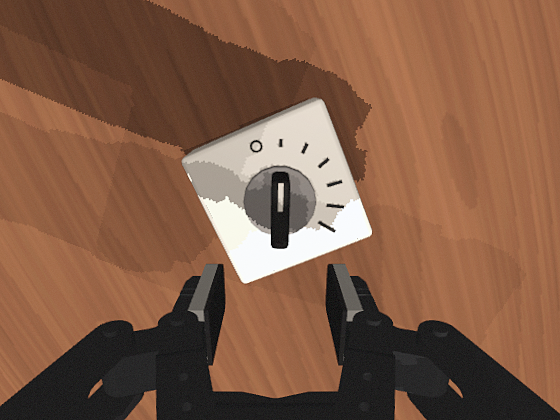

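The wrist view clearly shows the pointer at the first stroke (281,143), with the ring at (256,146), so the start is the first click. I'll grip and turn +48° clockwise.

Emit:
move_arm(
  dp=[
    [-0.004,0.013,0.2],
    [-0.004,0.013,0.4],
    [-0.004,0.013,0.515],
    [-0.004,0.013,0.515],
    [-0.004,0.013,0.515],
    [-0.004,0.013,0.515],
  ],
  dr=[
    [0,0,0],
    [0,0,0],
    [0,0,0],
    [0,0,0],
    [0,0,0],
    [0,0,0],
  ],
)

```text
clock: 18.85
tool_pos: [0.4306, -0.3032, 0.0594]
tcp_rot: [0.001, 0.826, 0.564, -0.002]
contact_force: [0.1, -0.1, -0.5]
gripper_width: 0.498
```

Emit:
move_arm(
  dp=[
    [0,0,0],
    [0,0,0],
    [0,0,0],
    [0,0,0],
    [0,0,0],
  ],
  dr=[
    [0,0,0],
    [0,0,0],
    [0,0,0],
    [0,0,0],
    [0,0,0],
  ],
  claw=0,
)

```text
clock: 19.35
tool_pos: [0.4297, -0.3033, 0.0609]
tcp_rot: [0.001, 0.826, 0.564, -0.003]
contact_force: [-4.5, 1.5, 10.3]
gripper_width: 0.125
```

Emit:
move_arm(
  dp=[
    [0,0,0],
    [0,0,0],
    [0,0,0],
    [0,0,0],
    [0,0,0],
    [0,0,0],
    [0,0,0],
    [0,0,0],
    [0,0,0],
    [0,0,0],
  ],
  dr=[
    [0,0,0.06],
    [0,0,0.12],
    [0,0,0.18],
    [0,0,0.24],
    [0,0,0.3],
    [0,0,0.36],
    [0,0,0.42],
    [0,0,0.42],
    [0,0,0.42],
    [0,0,0.42],
  ],
)

```text
clock: 20.35
tool_pos: [0.4288, -0.3025, 0.0609]
tcp_rot: [0.002, 0.984, 0.179, -0.002]
contact_force: [-4.5, 3.2, 3.7]
gripper_width: 0.121
```

```bash
python3 - <<'E'
from h import *
go(.431,-.3037,.056,np.radians(-69))
o=r.observe();print(o['contact_force'],o['moment'])
E
```

```text
dp [0.008 0.009 0.025] dr [ 0.001  0.003 -0.003] alt [ 0.004 -0.002  1.568] j6 2.03 t 20.35 p [ 0.4288 -0.3025  0.0609] yaw -69.4 w 0.12061666104735073
[-4.49321974  3.17121244  3.73562357] [ 0.80514959  0.89620675 -0.11366783]
```

Release, rise, and check with the wrist camera.

Emit:
move_arm(
  dp=[
    [0,0,0],
    [0,0,0],
    [0,0,0],
    [0,0,-0.15],
    [0,0,-0.35],
    [0,0,-0.5],
    [0,0,-0.5],
    [0,0,-0.5],
  ],
  dr=[
    [0,0,0],
    [0,0,0],
    [0,0,0],
    [0,0,0],
    [0,0,0],
    [0,0,0],
    [0,0,0],
    [0,0,0],
  ],
  claw=0.5,
)

```text
clock: 21.15
tool_pos: [0.43, -0.3028, 0.1617]
tcp_rot: [0.003, 0.984, 0.179, -0.002]
contact_force: [-0.5, -0.1, -1.5]
gripper_width: 0.499
```

```bash
python3 - <<'E'
from h import *
f=grab('wrist');cv2.imwrite('pics/w7.png',f['color'][80:300,150:410,::-1])
go(.659,-.037,.17,np.radians(-21.5))
E
```

```text
dp [ 1.542 -0.835 -0.057] dr [ 0.     0.003 -0.418] alt [ 0.004 -0.     1.153] j6 2.03 t 21.2 p [ 0.4292 -0.3021  0.1606] yaw -69.4 w 0.498404463343911
```

View pics/w7.png

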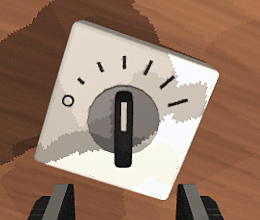

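The pointer is now at the third stroke, (125,62) in the crop. Moving to the knob.

Emit:
move_arm(
  dp=[
    [0.77,-0.42,0],
    [0.77,-0.42,0],
    [0.77,-0.42,0],
    [0.77,-0.42,0],
    [0.77,-0.42,0],
    [0.77,-0.42,0],
  ],
  dr=[
    [0,0,-0.07],
    [0,0,-0.14],
    [0,0,-0.21],
    [0,0,-0.28],
    [0,0,-0.35],
    [0,0,-0.418],
  ],
)

```text
clock: 21.8
tool_pos: [0.5434, -0.1676, 0.1574]
tcp_rot: [-0.001, 0.824, 0.566, -0.004]
contact_force: [-0.8, -0.3, -0.2]
gripper_width: 0.501
```

```bash
python3 - <<'E'
from h import *
go(.655,-.037,.17,np.radians(-21.5))
E
```

```text
dp [ 0.809  0.287 -0.069] dr [-0.003  0.003  0.004] alt [-0.004 -0.004 -1.566] j6 1.51 t 21.8 p [ 0.5434 -0.1676  0.1574] yaw -21.0 w 0.5005902511963334
```

Emit:
move_arm(
  dp=[
    [0.81,0.287,-0.07],
    [0.81,0.287,-0.07],
    [0.81,0.287,-0.07],
    [0.81,0.287,-0.07],
    [0.81,0.287,-0.07],
    [0.81,0.287,-0.07],
  ],
  dr=[
    [0,0,0],
    [0,0,0],
    [0,0,0],
    [0,0,0],
    [0,0,0],
    [0,0,0],
  ],
)

```text
clock: 22.4
tool_pos: [0.6541, -0.0365, 0.1682]
tcp_rot: [-0.002, 0.824, 0.567, -0.005]
contact_force: [0.3, -0.7, 0.7]
gripper_width: 0.504
```

```bash
python3 - <<'E'
from h import *
f=grab('wrist','w8.png');
go(.655,-.037,.05,np.radians(-21.5));print(proj(f,(.657,-.037,.078)))
E
```

```text
dp [0.007 0.01  0.593] dr [-0.004  0.003  0.004] alt [-0.005 -0.006 -1.566] j6 1.77 t 22.45 p [ 0.6538 -0.0373  0.1686] yaw -21.0 w 0.5010286762871413
[282.63875121 211.9610345 ]
```

View pics/w8.png

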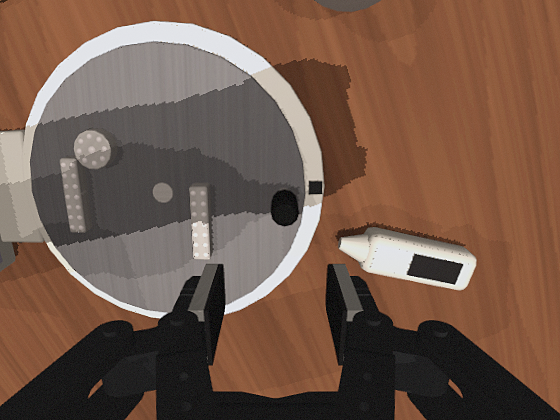

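The brooch was knocked and now lies beside clip 1, at (92,149), still flat and not stacked. The dial hasn't been touched. The knob top is at (285,213), as predicted, so I'll grip it.

Emit:
move_arm(
  dp=[
    [0.007,0.016,0.2],
    [0.007,0.016,0.4],
    [0.007,0.016,0.59],
    [0.007,0.016,0.59],
    [0.007,0.016,0.59],
    [0.007,0.016,0.59],
  ],
  dr=[
    [0,0,0],
    [0,0,0],
    [0,0,0],
    [0,0,0],
    [0,0,0],
    [0,0,0],
  ],
)

```text
clock: 23.05
tool_pos: [0.6576, -0.0384, 0.053]
tcp_rot: [-0.0, 0.824, 0.566, -0.004]
contact_force: [0.2, 0.0, 0.6]
gripper_width: 0.498
```

Emit:
move_arm(
  dp=[
    [0,0,0],
    [0,0,0],
    [0,0,0],
    [0,0,0],
    [0,0,0],
  ],
  dr=[
    [0,0,0],
    [0,0,0],
    [0,0,0],
    [0,0,0],
    [0,0,0],
  ],
  claw=0,
)

```text
clock: 23.55
tool_pos: [0.6592, -0.0387, 0.056]
tcp_rot: [0.001, 0.824, 0.566, -0.002]
contact_force: [-2.1, -0.2, 7.7]
gripper_width: 0.195
```

```bash
python3 - <<'E'
from h import *
o=r.observe();print(o['contact_force'],o['gripper_width'])
q=o['tcp_rot'];A=R.from_quat(q[[1,2,3,0]]);p=o['tool_pos'];print(p)
c=np.array([.570,-.004]);d=p[:2]-c;print(np.hypot(*d),np.degrees(np.arctan2(d[1],d[0])))
# circle centre from gripped knob: 95 mm along the mark direction
a0=np.radians(-20.8);c=p[:2]-.095*np.array([np.cos(a0),np.sin(a0)]);print('c',c)
rows=[]
for k in range(1,41):
    a=a0+np.radians(9*k);t=np.r_[c+.095*np.array([np.cos(a),np.sin(a)]),p[2]]
    rows.append(A.inv().apply(t-p)/.2)
rows=np.round(rows,3);print(rows[:,:2].tolist());print(rows[:,2].min(),rows[:,2].max())
E
```

```text
[-2.0810312  -0.16848679  7.72589442] 0.19525455765393984
[ 0.65917856 -0.03870654  0.05596933]
0.09569409560336106 -21.265009636760446
c [ 0.57037012 -0.00497138]
[[0.074, -0.006], [0.147, -0.024], [0.215, -0.053], [0.279, -0.092], [0.335, -0.141], [0.383, -0.197], [0.422, -0.261], [0.45, -0.33], [0.467, -0.403], [0.473, -0.477], [0.467, -0.551], [0.449, -0.624], [0.42, -0.692], [0.381, -0.756], [0.332, -0.812], [0.275, -0.86], [0.212, -0.899], [0.143, -0.927], [0.07, -0.944], [-0.004, -0.95], [-0.078, -0.944], [-0.151, -0.926], [-0.22, -0.897], [-0.283, -0.858], [-0.339, -0.809], [-0.388, -0.753], [-0.426, -0.689], [-0.454, -0.62], [-0.472, -0.547], [-0.477, -0.473], [-0.471, -0.399], [-0.453, -0.326], [-0.424, -0.258], [-0.385, -0.194], [-0.336, -0.138], [-0.28, -0.09], [-0.216, -0.051], [-0.147, -0.023], [-0.074, -0.006], [0.0, -0.0]]
-0.002 0.003
```

Grip is good. First half-turn, counter-clockwise.

Emit:
move_arm(
  dp=[
    [0.074,-0.006,0],
    [0.147,-0.024,0],
    [0.215,-0.053,0],
    [0.279,-0.092,0],
    [0.335,-0.141,0],
    [0.383,-0.197,0],
    [0.422,-0.261,0],
    [0.45,-0.33,0],
    [0.467,-0.403,0],
    [0.473,-0.477,0],
    [0.467,-0.551,0],
    [0.449,-0.624,0],
    [0.42,-0.692,0],
    [0.381,-0.756,0],
    [0.332,-0.812,0],
    [0.275,-0.86,0],
    [0.212,-0.899,0],
    [0.143,-0.927,0],
    [0.07,-0.944,0],
    [-0.004,-0.95,0],
  ],
  dr=[
    [0,0,0],
    [0,0,0],
    [0,0,0],
    [0,0,0],
    [0,0,0],
    [0,0,0],
    [0,0,0],
    [0,0,0],
    [0,0,0],
    [0,0,0],
    [0,0,0],
    [0,0,0],
    [0,0,0],
    [0,0,0],
    [0,0,0],
    [0,0,0],
    [0,0,0],
    [0,0,0],
    [0,0,0],
    [0,0,0],
  ],
)

```text
clock: 25.55
tool_pos: [0.4812, 0.0282, 0.0562]
tcp_rot: [0.001, 0.824, 0.566, -0.002]
contact_force: [4.9, -1.1, -9.7]
gripper_width: 0.19
```

```bash
python3 - <<'E'
from h import *
o=r.observe();print(o['contact_force'],o['gripper_width'])
q=o['tcp_rot'];A=R.from_quat(q[[1,2,3,0]]);p=o['tool_pos'];print(p)
c=np.array([.5704,-.005]);d=p[:2]-c;print(np.hypot(*d),np.degrees(np.arctan2(d[1],d[0])))
a0=np.arctan2(d[1],d[0]);rows=[]
tot=(np.radians(-20.8)-a0)%(2*np.pi);print(np.degrees(tot))
for k in range(1,20):
    a=a0+tot*k/19;t=np.r_[c+.095*np.array([np.cos(a),np.sin(a)]),p[2]]
    rows.append(A.inv().apply(t-p)/.2)
print(np.round(rows,3).tolist())
f=grab('wrist','w9.png')
E
```

```text
[ 4.8506542  -1.11329039 -9.71426762] 0.19041357483827298
[0.48119739 0.02824124 0.05618383]
0.0951949853705659 159.56215575025558
179.6378442497444
[[-0.078, 0.008, 0.0], [-0.154, 0.028, 0.001], [-0.225, 0.06, 0.001], [-0.29, 0.104, 0.001], [-0.347, 0.157, 0.002], [-0.395, 0.219, 0.002], [-0.432, 0.289, 0.002], [-0.456, 0.363, 0.002], [-0.469, 0.44, 0.002], [-0.468, 0.518, 0.002], [-0.455, 0.596, 0.002], [-0.429, 0.669, 0.002], [-0.391, 0.738, 0.002], [-0.343, 0.8, 0.001], [-0.285, 0.852, 0.001], [-0.219, 0.895, 0.001], [-0.147, 0.926, 0.0], [-0.071, 0.945, 0.0], [0.007, 0.951, -0.0]]
```

View pics/w9.png

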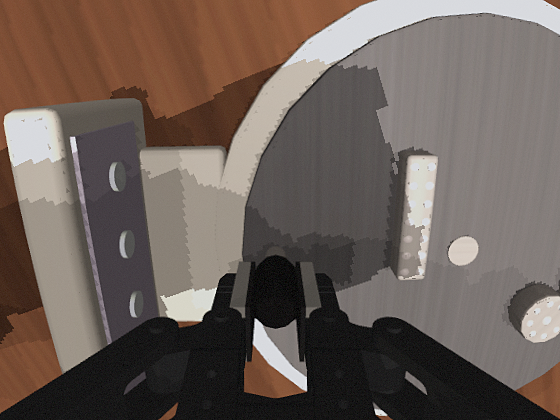

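The plate is at half a turn, with the knob gripped and the pieces lying still. Second half.

Emit:
move_arm(
  dp=[
    [-0.078,0.008,0],
    [-0.154,0.028,0],
    [-0.225,0.06,0],
    [-0.29,0.104,0],
    [-0.347,0.157,0],
    [-0.395,0.219,0],
    [-0.432,0.289,0],
    [-0.456,0.363,0],
    [-0.469,0.44,0],
    [-0.468,0.518,0],
    [-0.455,0.596,0],
    [-0.429,0.669,0],
    [-0.391,0.738,0],
    [-0.343,0.8,0],
    [-0.285,0.852,0],
    [-0.219,0.895,0],
    [-0.147,0.926,0],
    [-0.071,0.945,0],
    [0.007,0.951,0],
    [0.007,0.951,0],
  ],
  dr=[
    [0,0,0],
    [0,0,0],
    [0,0,0],
    [0,0,0],
    [0,0,0],
    [0,0,0],
    [0,0,0],
    [0,0,0],
    [0,0,0],
    [0,0,0],
    [0,0,0],
    [0,0,0],
    [0,0,0],
    [0,0,0],
    [0,0,0],
    [0,0,0],
    [0,0,0],
    [0,0,0],
    [0,0,0],
    [0,0,0],
  ],
)

```text
clock: 27.6
tool_pos: [0.6591, -0.0389, 0.0561]
tcp_rot: [0.002, 0.824, 0.566, -0.003]
contact_force: [-1.7, 1.1, 2.0]
gripper_width: 0.193
```

```bash
python3 - <<'E'
from h import *
o=r.observe();print(o['contact_force'],o['gripper_width'])
p=o['tool_pos'];c=np.array([.5704,-.005]);d=p[:2]-c;print(p,np.hypot(*d),np.degrees(np.arctan2(d[1],d[0])))
go(.6592,-.0387,p[2])
E
```

```text
[-1.73104981  1.11173958  2.03957999] 0.19303218982972856
[ 0.65911461 -0.03885551  0.05610417] 0.0949551365905083 -20.88798961305493
dp [ 0.001  0.    -0.   ] dr [-0.     0.003  0.   ] alt [-0.     0.003  0.   ] j6 1.77 t 27.6 p [ 0.6591 -0.0389  0.0561] yaw -21.0 w 0.19303218982972856
```

The knob is back at its starting point to about 0.2 mm. I'll release, rise and let it stand.

Emit:
move_arm(
  dp=[
    [0,0,0],
    [0,0,0],
    [0,0,0],
    [0,0,-0.2],
    [0,0,-0.4],
    [0,0,-0.55],
    [0,0,-0.55],
    [0,0,-0.55],
    [0,0,-0.55],
    [0,0,-0.55],
    [0,0,-0.55],
    [0,0,-0.55],
    [0,0,-0.55],
    [0,0,-0.55],
    [0,0,-0.55],
    [0,0,-0.55],
    [0,0,-0.55],
    [0,0,-0.55],
    [0,0,-0.55],
    [0,0,-0.55],
  ],
  dr=[
    [0,0,0],
    [0,0,0],
    [0,0,0],
    [0,0,0],
    [0,0,0],
    [0,0,0],
    [0,0,0],
    [0,0,0],
    [0,0,0],
    [0,0,0],
    [0,0,0],
    [0,0,0],
    [0,0,0],
    [0,0,0],
    [0,0,0],
    [0,0,0],
    [0,0,0],
    [0,0,0],
    [0,0,0],
    [0,0,0],
  ],
  claw=0.5,
)

```text
clock: 29.6
tool_pos: [0.6594, -0.0382, 0.1661]
tcp_rot: [0.002, 0.824, 0.566, -0.003]
contact_force: [1.1, 0.2, 0.2]
gripper_width: 0.499
```

```bash
python3 - <<'E'
from h import *
f=grab('wrist','w10.png')
go(.430,-.3035,.165,np.radians(-69.4))
E
```

```text
dp [-1.649 -0.595  0.016] dr [0.001 0.003 0.422] alt [-4.000e-03  1.000e-03 -1.148e+00] j6 1.77 t 29.65 p [ 0.6594 -0.0383  0.1661] yaw -21.0 w 0.4999240911849531
```

View pics/w10.png

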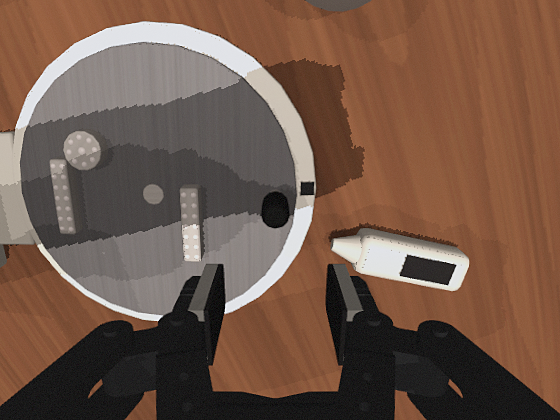

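The handle is back at the mark (the view matches the one before the turn), and the pieces are at (82,151), (63,197) and (191,224). Now the dial.

Emit:
move_arm(
  dp=[
    [-0.82,-0.3,0],
    [-0.82,-0.3,0],
    [-0.82,-0.3,0],
    [-0.82,-0.3,0],
    [-0.82,-0.3,0],
    [-0.82,-0.3,0],
  ],
  dr=[
    [0,0,0],
    [0,0,0],
    [0,0,0],
    [0,0,0],
    [0,0,0],
    [0,0,0],
  ],
)

```text
clock: 30.25
tool_pos: [0.5448, -0.1702, 0.1674]
tcp_rot: [0.002, 0.824, 0.566, -0.002]
contact_force: [1.4, 0.1, -0.3]
gripper_width: 0.499
```

Emit:
move_arm(
  dp=[
    [-0.82,-0.3,0.01],
    [-0.82,-0.3,0.01],
    [-0.82,-0.3,0.01],
    [-0.82,-0.3,0.01],
    [-0.82,-0.3,0.01],
    [-0.82,-0.3,0.01],
    [-0.82,-0.3,0.01],
  ],
  dr=[
    [0,0,0.07],
    [0,0,0.14],
    [0,0,0.21],
    [0,0,0.28],
    [0,0,0.35],
    [0,0,0.422],
    [0,0,0.422],
  ],
)

```text
clock: 30.95
tool_pos: [0.4309, -0.3013, 0.1664]
tcp_rot: [0.003, 0.984, 0.179, -0.001]
contact_force: [-0.2, 0.6, 0.2]
gripper_width: 0.498
```

```bash
python3 - <<'E'
from h import *
go(.430,-.3030,.058,np.radians(-69.4))
E
```

```text
dp [-0.006  0.004  0.542] dr [0.002 0.001 0.001] alt [-0.002  0.004 -1.57 ] j6 2.03 t 30.95 p [ 0.4309 -0.3013  0.1664] yaw -69.3 w 0.4979785685707994
```

Emit:
move_arm(
  dp=[
    [-0.006,0.004,0.2],
    [-0.006,0.004,0.4],
    [-0.006,0.004,0.535],
    [-0.006,0.004,0.535],
    [-0.006,0.004,0.535],
    [-0.006,0.004,0.535],
  ],
  dr=[
    [0,0,0],
    [0,0,0],
    [0,0,0],
    [0,0,0],
    [0,0,0],
    [0,0,0],
  ],
)

```text
clock: 31.55
tool_pos: [0.4315, -0.3037, 0.061]
tcp_rot: [0.004, 0.984, 0.18, -0.0]
contact_force: [0.6, -0.2, -0.2]
gripper_width: 0.502
```

Emit:
move_arm(
  dp=[
    [0,0,0],
    [0,0,0],
    [0,0,0],
    [0,0,0],
    [0,0,0],
  ],
  dr=[
    [0,0,0],
    [0,0,0],
    [0,0,0],
    [0,0,0],
    [0,0,0],
  ],
  claw=0,
)

```text
clock: 32.05
tool_pos: [0.4316, -0.3016, 0.0624]
tcp_rot: [0.002, 0.984, 0.181, 0.001]
contact_force: [-2.3, 8.1, 11.7]
gripper_width: 0.123
```

Emit:
move_arm(
  dp=[
    [0,0,0],
    [0,0,0],
    [0,0,0],
    [0,0,0],
    [0,0,0],
    [0,0,0],
    [0,0,0],
    [0,0,0],
    [0,0,0],
    [0,0,0],
    [0,0,0],
    [0,0,0],
    [0,0,0],
    [0,0,0],
  ],
  dr=[
    [0,0,-0.06],
    [0,0,-0.12],
    [0,0,-0.18],
    [0,0,-0.24],
    [0,0,-0.3],
    [0,0,-0.36],
    [0,0,-0.42],
    [0,0,-0.48],
    [0,0,-0.54],
    [0,0,-0.6],
    [0,0,-0.628],
    [0,0,-0.628],
    [0,0,-0.628],
    [0,0,-0.628],
  ],
)

```text
clock: 33.45
tool_pos: [0.4301, -0.3004, 0.0625]
tcp_rot: [0.001, 0.69, 0.724, -0.001]
contact_force: [-4.9, 3.0, 2.3]
gripper_width: 0.127
```

Emit:
move_arm(
  dp=[
    [0,0,0],
    [0,0,0],
    [0,0,0],
    [0,0,-0.15],
    [0,0,-0.35],
    [0,0,-0.5],
    [0,0,-0.5],
    [0,0,-0.5],
  ],
  dr=[
    [0,0,0],
    [0,0,0],
    [0,0,0],
    [0,0,0],
    [0,0,0],
    [0,0,0],
    [0,0,0],
    [0,0,0],
  ],
  claw=0.5,
)

```text
clock: 34.25
tool_pos: [0.4309, -0.3009, 0.1634]
tcp_rot: [0.002, 0.69, 0.724, -0.0]
contact_force: [-0.1, 0.6, -0.9]
gripper_width: 0.501
```

```bash
python3 - <<'E'
from m import *
f=grab('wrist','w11.png'); t=grab('top')
# bar angle by dark mask around predicted centre
u,v=proj(f,(.43,-.303,.079)).round().astype(int);s=f['color'][v-60:v+60,u-50:u+50].astype(int)
m=(s.max(2)<60).astype(np.uint8);n,l,st,c=cv2.connectedComponentsWithStats(m);i=1+np.argmax(st[1:,4]);q=np.argwhere(l==i)[:,::-1]+[u-50,v-60]
P=np.array([onz(f,*a,.079)[:2] for a in q]);ev,V=np.linalg.eigh(np.cov(P.T));print('bar',P.mean(0),np.degrees(np.arctan2(V[1,1],V[0,1]))%180,st[i],len(q))
# pieces on plate in top view: bright on grey
im=t['color'];o=cv2.resize(im[180:290,240:350],(550,550),interpolation=cv2.INTER_CUBIC)
o2=np.zeros((550,800,3),np.uint8);o2[:,:550]=o;o2[:240,550:790]=cv2.resize(f['color'][v-60:v+60,u-60:u+60],(240,240));cv2.imwrite('pics/c12.png',o2[:,:,::-1])
b=im[215:330,120:240].astype(int);mm=((b[:,:,0]>170)&(b[:,:,0]-b[:,:,2]>90)).astype(np.uint8)
cn=max(cv2.findContours(mm,0,2)[0],key=cv2.contourArea)[:,0]+[120,215]
P=np.array([onz(t,*a,.022)[:2]*1000 for a in cn],np.float32);print('tray',cv2.minAreaRect(P))
go(.5,0.0,.17)
E
```

```text
bar [ 0.42878303 -0.29767806] 91.89798501582618 [  39   13   20   75 1133] 1133
tray ((461.5921325683594, 314.96923828125), (335.9361572265625, 318.4173889160156), 89.2154541015625)
dp [ 1.481  0.422 -0.043] dr [-0.  0.  0.] alt [-0.  0.  0.] j6 0.77 t 34.35 p [ 0.4297 -0.2998  0.1616] yaw 2.7 w 0.49970760750877385
```

View pics/c12.png

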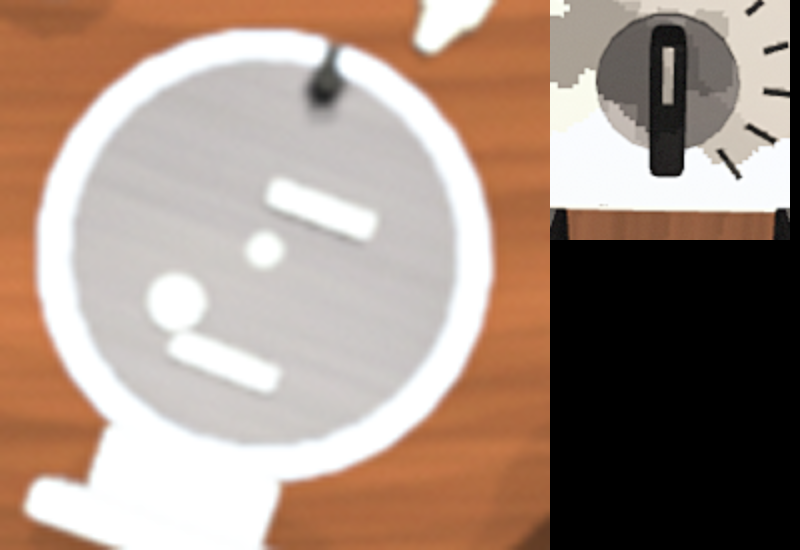

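The dial reads 91.9°, which is off. The pieces are on the plate with the brooch touching the end of clip 1, so I'll take the brooch first with the jaws parallel to that clip.

```bash
python3 - <<'E'
from m import *
t=grab('top')
im=t['color'].astype(int)
s=im[205:262,260:322];m=(s.min(2)>=212).astype(np.uint8)
n,l,st,c=cv2.connectedComponentsWithStats(m)
for i in range(1,n):
    if st[i,4]<15: continue
    P=np.array([onz(t,*(p[::-1]+[260,205]),.042)[:2] for p in np.argwhere(l==i)]);print(c[i]+[260,205],st[i],cv2.minAreaRect((P*1000).astype(np.float32)))
for nm,u,v in(('B',321,209),('br',177,302),('A',223,361)): print(nm,onz(t,240+u/5,180+v/5,.042).round(4))
T=[onz(t,*p,.022)[:2] for p in((148,236),(227,243),(215,314),(135,302))];print('tray',np.round(T,3).tolist(),np.mean(T,0),np.linalg.norm(np.diff(T,axis=0),axis=1))
E
```

```text
[303.91608392 221.2027972 ] [ 33  10  23  13 143] ((592.1861572265625, -37.05885314941406), (63.17378234863281, 17.821552276611328), 66.7199478149414)
[292.5 229.5] [29 21  8  8 52] ((569.50244140625, -4.4900617599487305), (19.50522232055664, 19.65777015686035), 88.43190002441406)
[280.19784173 246.44244604] [  9  29  28  25 278] ((518.6085815429688, 29.46129608154297), (89.87870788574219, 38.87481689453125), 41.791778564453125)
[263.01694915 257.74576271] [ 0 46 11 11 59] ((490.83697509765625, 80.58301544189453), (39.06386947631836, 19.46269416809082), 43.790679931640625)
[319.         259.43478261] [55 51  7  6 23] ((487.31585693359375, -72.68461608886719), (16.76983642578125, 13.793546676635742), 88.66268157958984)
B [ 0.5904 -0.0378  0.042 ]
br [0.5401 0.0438 0.042 ]
A [0.5068 0.0192 0.042 ]
tray [[0.562, 0.402], [0.538, 0.18], [0.342, 0.215], [0.379, 0.436]] [0.45539433 0.30813272] [0.22374575 0.1986576  0.22430499]
```

```bash
python3 - <<'E'
from m import *
go(.5401,.0438,.16,np.radians(66.7));print(r.observe()['joint_positions'][0])
E
```

```text
dp [1.689 0.634 0.005] dr [-0.001 -0.    -0.558] alt [-0.000e+00  1.000e-03  1.012e+00] j6 0.77 t 34.4 p [ 0.4295 -0.2996  0.1613] yaw 2.7 w 0.5013837512903216
-0.7495534995064471
```

Emit:
move_arm(
  dp=[
    [0.84,0.32,0],
    [0.84,0.32,0],
    [0.84,0.32,0],
    [0.84,0.32,0],
    [0.84,0.32,0],
    [0.84,0.32,0],
  ],
  dr=[
    [0,0,0],
    [0,0,0],
    [0,0,0],
    [0,0,0],
    [0,0,0],
    [0,0,0],
  ],
  claw=0.55,
)

```text
clock: 35.0
tool_pos: [0.485, -0.1282, 0.1602]
tcp_rot: [-0.001, 0.69, 0.724, -0.001]
contact_force: [0.3, -0.4, 0.3]
gripper_width: 0.55
```

Emit:
move_arm(
  dp=[
    [0.84,0.315,0],
    [0.84,0.315,0],
    [0.84,0.315,0],
    [0.84,0.315,0],
    [0.84,0.315,0],
    [0.84,0.315,0],
    [0.84,0.315,0],
    [0.84,0.315,0],
    [0.84,0.315,0],
  ],
  dr=[
    [0,0,-0.07],
    [0,0,-0.14],
    [0,0,-0.21],
    [0,0,-0.28],
    [0,0,-0.35],
    [0,0,-0.42],
    [0,0,-0.49],
    [0,0,-0.558],
    [0,0,-0.558],
  ],
)

```text
clock: 35.9
tool_pos: [0.5396, 0.0411, 0.1594]
tcp_rot: [-0.002, 0.203, 0.979, -0.001]
contact_force: [0.3, -0.7, 0.7]
gripper_width: 0.55
```

```bash
cat >> m.py <<'E'
def onplate(f,u0,u1,v0,v1,z=.042,thr=None):
    s=f['color'][v0:v1,u0:u1]; g=cv2.cvtColor(s,cv2.COLOR_RGB2GRAY); return g
E
python3 - <<'E'
from m import *
f=grab('wrist','w13.png');print(proj(f,(.5401,.0438,.042)),proj(f,(.5068,.0192,.042)))
go(.5401,.0438,.04,np.radians(66.7))
E
```

```text
[278.80852492 202.90616927] [227.93892384 174.51208785]
dp [0.001 0.014 0.597] dr [-0.001 -0.002 -0.002] alt [-3.000e-03  1.000e-03  1.569e+00] j6 0.35 t 35.95 p [0.5396 0.0413 0.1595] yaw 66.5 w 0.5510642900287206
```

View pics/w13.png

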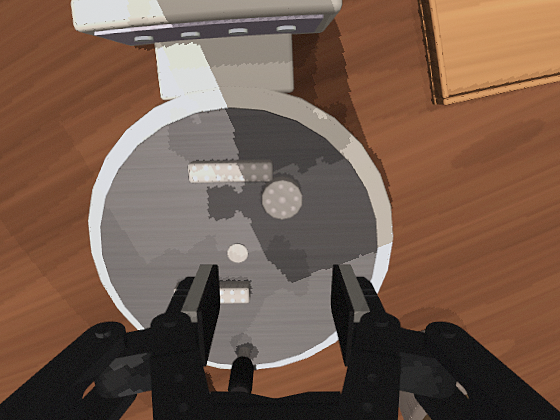

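The brooch is at (282,200), with clip 1's lower edge at about row 182, so the jaws clear it narrowly. I'll bias about 2 mm away from the clip and go down. That was the last picture I can view, so checks from here on are numeric.

Emit:
move_arm(
  dp=[
    [-0.006,0.018,0.2],
    [-0.006,0.018,0.4],
    [-0.006,0.018,0.55],
    [-0.006,0.018,0.59],
    [-0.006,0.018,0.6],
    [-0.006,0.018,0.6],
    [-0.006,0.018,0.6],
  ],
  dr=[
    [0,0,0],
    [0,0,0],
    [0,0,0],
    [0,0,0],
    [0,0,0],
    [0,0,0],
    [0,0,0],
  ],
)

```text
clock: 36.65
tool_pos: [0.5432, 0.0439, 0.0411]
tcp_rot: [-0.0, 0.204, 0.979, -0.0]
contact_force: [-0.0, 0.2, 1.4]
gripper_width: 0.553
```

Emit:
move_arm(
  dp=[
    [0,0,0],
    [0,0,0],
    [0,0,0],
    [0,0,0],
    [0,0,0],
  ],
  dr=[
    [0,0,0],
    [0,0,0],
    [0,0,0],
    [0,0,0],
    [0,0,0],
  ],
  claw=0,
)

```text
clock: 37.15
tool_pos: [0.5441, 0.0439, 0.042]
tcp_rot: [0.001, 0.204, 0.979, -0.0]
contact_force: [-0.7, -0.2, 6.5]
gripper_width: 0.001
```

Emit:
move_arm(
  dp=[
    [0,0,-0.2],
    [0,0,-0.4],
    [0,0,-0.6],
    [0,0,-0.6],
    [0,0,-0.6],
  ],
  dr=[
    [0,0,0],
    [0,0,0],
    [0,0,0],
    [0,0,0],
    [0,0,0],
  ],
)

```text
clock: 37.65
tool_pos: [0.5445, 0.0439, 0.1628]
tcp_rot: [0.001, 0.204, 0.979, 0.0]
contact_force: [-0.3, 0.3, -0.4]
gripper_width: -0.001
```

```bash
python3 - <<'E'
from m import *
t=grab('top');print(proj(t,(.5,.15,.17)))
go(.41,.31,.15,np.radians(66.5));go(.41,.31,.02,np.radians(66.5))
E
```

```text
[233.92896695 252.4684451 ]
dp [1.143 0.952 0.057] dr [-0.     0.    -0.001] alt [0.   0.   1.57] j6 0.36 t 37.7 p [0.5435 0.044  0.1615] yaw 66.4 w -0.0001854208814928289
dp [1.144 0.952 0.707] dr [-0.     0.    -0.001] alt [0.   0.   1.57] j6 0.36 t 37.7 p [0.5435 0.044  0.1615] yaw 66.4 w -0.0001854208814928289
```

The jaws closed on nothing: the tips were level with the piece's top, and I need about 7 mm lower. I'll re-locate the pieces first.

```bash
cat >> m.py <<'E'
def top_plate(t):
    s=t['color'][205:262,260:322].astype(int);m=(s.min(2)>=205).astype(np.uint8)
    for v in range(8,57): print(''.join('#' if x else '.' for x in m[v,5:60]))
E
python3 - <<'E'
from m import *
o=r.observe();f=grab('wrist')
g=cv2.cvtColor(f['color'],cv2.COLOR_RGB2GRAY);g=cv2.GaussianBlur(g,(5,5),0)
c=cv2.HoughCircles(g[120:290,150:360],cv2.HOUGH_GRADIENT,1.2,30,param1=60,param2=14,minRadius=14,maxRadius=24)
for a in (c[0][:5] if c is not None else []):
    u,v=a[0]+150,a[1]+120; print('circ',u,v,a[2],onz(f,u,v,.042).round(4))
t=grab('top');top_plate(t)
E
```

```text
circ 275.4 190.20001 21.92 [0.5353 0.0479 0.042 ]
.......................................................
.......................................................
.......................................................
.......................................................
.......................................................
.......................................................
.....................................#.###.............
..................................########.............
..................................########.............
..................................########.....###.....
..................................########....####.....
.................................##########..#####.....
.................................##########..#####.....
.................................##########..#####.....
.................................##########...###......
.................................##########............
.................................##########............
.................................##########............
.................................#########
[... 993 characters left out ...]
............................
.......................................................
.......................................................
.......................................................
.......................................................
.......................................................
.......................................................
.......................................................
.......................................................
......................................................#
.....................................................##
....................................................###
..................................................#####
```

```bash
python3 - <<'E'
from m import *
go(.536,.0475,.16,np.radians(100))
E
```

```text
dp [0.038 0.003 0.002] dr [-0.    -0.001 -0.293] alt [-1.000e-03  0.000e+00  1.278e+00] j6 0.36 t 37.8 p [0.5427 0.044  0.1604] yaw 66.4 w 0.0031772592664141616
```

Emit:
move_arm(
  dp=[
    [0.038,0.003,0],
    [0.038,0.003,0],
    [0.038,0.003,0],
    [0.038,0.003,0],
    [0.038,0.003,0],
    [0.038,0.003,0],
  ],
  dr=[
    [0,0,-0.07],
    [0,0,-0.14],
    [0,0,-0.21],
    [0,0,-0.293],
    [0,0,-0.293],
    [0,0,-0.293],
  ],
  claw=0.6,
)

```text
clock: 38.4
tool_pos: [0.5352, 0.0476, 0.1593]
tcp_rot: [-0.002, -0.086, 0.996, 0.0]
contact_force: [0.7, 0.5, -0.0]
gripper_width: 0.599
```

```bash
python3 - <<'E'
from m import *
f=grab('wrist')
g=cv2.cvtColor(f['color'],cv2.COLOR_RGB2GRAY);g=cv2.GaussianBlur(g,(5,5),0)
c=cv2.HoughCircles(g[120:290,200:360],cv2.HOUGH_GRADIENT,1.2,30,param1=60,param2=14,minRadius=14,maxRadius=24)
for a in (c[0][:5] if c is not None else []):
    u,v=a[0]+200,a[1]+120; print('circ',u,v,a[2],onz(f,u,v,.042).round(4))
go(.536,.0475,.034,np.radians(100))
E
```

```text
circ 271.4 205.8 20.48 [0.5372 0.0463 0.042 ]
circ 223.4 149.4 15.2 [0.5027 0.0068 0.042 ]
circ 290.6 135.0 21.44 [0.4852 0.0507 0.042 ]
dp [-0.006 -0.001  0.627] dr [ 0.    -0.002 -0.001] alt [-0.003 -0.     1.57 ] j6 -0.22 t 38.45 p [0.5353 0.0476 0.1595] yaw 99.9 w 0.6007508948611308
```

Emit:
move_arm(
  dp=[
    [-0.008,-0.006,0.2],
    [-0.008,-0.006,0.4],
    [-0.008,-0.006,0.55],
    [-0.008,-0.006,0.62],
    [-0.008,-0.006,0.632],
    [-0.008,-0.006,0.632],
    [-0.008,-0.006,0.632],
  ],
  dr=[
    [0,0,0],
    [0,0,0],
    [0,0,0],
    [0,0,0],
    [0,0,0],
    [0,0,0],
    [0,0,0],
  ],
)

```text
clock: 39.15
tool_pos: [0.5376, 0.0466, 0.0341]
tcp_rot: [-0.001, -0.086, 0.996, -0.0]
contact_force: [0.1, -0.5, 0.0]
gripper_width: 0.601
```

Emit:
move_arm(
  dp=[
    [0,0,0.01],
    [0,0,0.01],
    [0,0,0.01],
    [0,0,0.01],
    [0,0,0.01],
  ],
  dr=[
    [0,0,0],
    [0,0,0],
    [0,0,0],
    [0,0,0],
    [0,0,0],
  ],
  claw=0,
)

```text
clock: 39.65
tool_pos: [0.5388, 0.0467, 0.0335]
tcp_rot: [0.0, -0.086, 0.996, -0.0]
contact_force: [-0.4, 1.0, 6.0]
gripper_width: 0.32
```

Gripped (0.32). Lift and carry to the tray.

Emit:
move_arm(
  dp=[
    [0,0,-0.2],
    [0,0,-0.4],
    [0,0,-0.55],
    [0,0,-0.55],
    [0,0,-0.55],
  ],
  dr=[
    [0,0,0],
    [0,0,0],
    [0,0,0],
    [0,0,0],
    [0,0,0],
  ],
)

```text
clock: 40.15
tool_pos: [0.5393, 0.0467, 0.1443]
tcp_rot: [0.001, -0.086, 0.996, -0.0]
contact_force: [-0.1, -0.7, -1.8]
gripper_width: 0.312
```

```bash
python3 - <<'E'
from m import *
go(.41,.31,.14);go(.41,.31,.02)
E
```

```text
dp [0.413 1.408 0.019] dr [-0.     0.001  0.   ] alt [-0.     0.001  0.   ] j6 -0.22 t 40.15 p [0.5393 0.0467 0.1443] yaw 99.8 w 0.3120905213707116
dp [0.414 1.408 0.619] dr [-0.     0.001  0.   ] alt [-0.     0.001  0.   ] j6 -0.22 t 40.15 p [0.5393 0.0467 0.1443] yaw 99.8 w 0.3120905213707116
```

Emit:
move_arm(
  dp=[
    [0.06,0.2,0],
    [0.12,0.4,0],
    [0.18,0.6,0],
    [0.24,0.8,0],
    [0.29,1,0],
    [0.29,1,0],
  ],
  dr=[
    [0,0,0],
    [0,0,0],
    [0,0,0],
    [0,0,0],
    [0,0,0],
    [0,0,0],
  ],
)

```text
clock: 40.75
tool_pos: [0.4445, 0.237, 0.1424]
tcp_rot: [-0.001, -0.089, 0.996, -0.0]
contact_force: [0.2, 0.1, -1.1]
gripper_width: 0.313
```

```bash
python3 - <<'E'
from m import *
go(.41,.31,.016)
E
```

```text
dp [0.104 0.39  0.632] dr [ 0.    -0.001  0.   ] alt [ 0.    -0.001  0.   ] j6 0.17 t 40.75 p [0.4445 0.237  0.1424] yaw 100.2 w 0.31345252164474935
```

Emit:
move_arm(
  dp=[
    [0.06,0.2,0],
    [0.104,0.39,0.05],
    [0.104,0.39,0.25],
    [0.104,0.39,0.45],
    [0.104,0.39,0.57],
    [0.104,0.39,0.62],
    [0.104,0.39,0.625],
    [0.104,0.39,0.625],
  ],
  dr=[
    [0,0,0],
    [0,0,0],
    [0,0,0],
    [0,0,0],
    [0,0,0],
    [0,0,0],
    [0,0,0],
    [0,0,0],
  ],
)

```text
clock: 41.55
tool_pos: [0.4106, 0.3099, 0.0177]
tcp_rot: [-0.001, -0.088, 0.996, 0.0]
contact_force: [0.4, -0.5, -0.2]
gripper_width: 0.313
```

Emit:
move_arm(
  dp=[
    [0,0,0],
    [0,0,0],
    [0,0,0],
    [0,0,-0.1],
    [0,0,-0.35],
    [0,0,-0.6],
    [0,0,-0.6],
    [0,0,-0.6],
  ],
  dr=[
    [0,0,0],
    [0,0,0],
    [0,0,0],
    [0,0,0],
    [0,0,0],
    [0,0,0],
    [0,0,0],
    [0,0,0],
  ],
  claw=0.5,
)

```text
clock: 42.35
tool_pos: [0.4118, 0.3106, 0.1396]
tcp_rot: [0.001, -0.088, 0.996, 0.001]
contact_force: [-0.4, -0.7, -1.0]
gripper_width: 0.501
```

```bash
cat >> m.py <<'E'
def tray(t,z=.019):
    s=t['color'][225:325,125:235].astype(int);m=((s.max(2)-s.min(2)<70)&(s.min(2)>120)).astype(np.uint8)
    n,l,st,c=cv2.connectedComponentsWithStats(m)
    for i in range(1,n):
        if st[i,4]>=15:print('tray blob',c[i]+[125,225],st[i,2:],onz(t,*(c[i]+[125,225]),z).round(3))
E
python3 - <<'E'
from m import *
f=grab('wrist');pieces(f,(180,100,380,260),.019)
t=grab('side');
s=t['color'][150:215,180:260].astype(int);m=((s.max(2)-s.min(2)<70)&(s.min(2)>120)).astype(np.uint8)
go(.5055,.0195,.14,np.radians(-23.3))
E
```

```text
px [274.55694098 199.92103076] xy [0.411  0.3112] rect 411 311 29 28 ang 152.1 n 1203
dp [-0.215 -1.511 -0.015] dr [ 0.    -0.001 -0.494] alt [-1.000e-03 -0.000e+00  1.077e+00] j6 0.33 t 42.45 p [0.4099 0.3095 0.1371] yaw 100.1 w 0.49986150448410316
```

The brooch is in the tray at (0.411, 0.311). Clip 1 next.

Emit:
move_arm(
  dp=[
    [-0.11,-0.75,0],
    [-0.11,-0.75,0],
    [-0.11,-0.75,0],
    [-0.11,-0.75,0],
    [-0.11,-0.75,0],
    [-0.11,-0.75,0],
  ],
  dr=[
    [0,0,0],
    [0,0,0],
    [0,0,0],
    [0,0,0],
    [0,0,0],
    [0,0,0],
  ],
  claw=0.45,
)

```text
clock: 43.05
tool_pos: [0.4569, 0.1662, 0.136]
tcp_rot: [-0.002, -0.089, 0.996, -0.0]
contact_force: [0.0, 0.5, -1.1]
gripper_width: 0.451
```

Emit:
move_arm(
  dp=[
    [-0.11,-0.75,-0.03],
    [-0.11,-0.75,-0.03],
    [-0.11,-0.75,-0.03],
    [-0.11,-0.75,-0.03],
    [-0.11,-0.75,-0.03],
    [-0.11,-0.75,-0.03],
    [-0.11,-0.75,-0.03],
    [-0.11,-0.75,-0.03],
  ],
  dr=[
    [0,0,-0.07],
    [0,0,-0.14],
    [0,0,-0.21],
    [0,0,-0.28],
    [0,0,-0.35],
    [0,0,-0.42],
    [0,0,-0.494],
    [0,0,-0.494],
  ],
)

```text
clock: 43.85
tool_pos: [0.5047, 0.0242, 0.1414]
tcp_rot: [-0.002, -0.551, 0.834, 0.001]
contact_force: [0.4, -0.4, -0.1]
gripper_width: 0.448
```

```bash
cat >> m.py <<'E'
def clip(f,p,w=70):
    u,v=proj(f,(*p,.042)).round().astype(int);u0,v0=u-w,v-w
    g=cv2.cvtColor(f['color'],cv2.COLOR_RGB2GRAY)[v0:v+w,u0:u+w]
    g=cv2.resize(g,(2*w//2,2*w//2),interpolation=cv2.INTER_AREA)
    print('pred',u,v)
    for row in g[::2]: print(''.join(' .:-=+*#%@'[min(9,int(x)//26)] for x in row))
E
python3 - <<'E'
from m import *
f=grab('wrist');clip(f,(.5055,.0195))
go(.5055,.0195,.036,np.radians(-23.3))
E
```

```text
pred 268 203
+======+=======++++++++++++++++======++=++++++++++++++++++++%%%%%%%%%%
+======+========+++++++++++=++=======+==++++++++++++++++++++*%%%%%%%%%
========+=======++===+==+++==+=======+==++++++++++++++++++++=#%%%%%%%%
========+=========+=========+++=========++++++++++++++++++++==%%%%%%%%
==================+==========+=========+++++++++++++++++======+%%%%%%%
========+=========+==========+=======+==+++++++++++++++=======-#%%%%%%
=============================+=-----::--==+++++++++++===========%%%%%%
========+=====================+**######*==++++++++++============+%*%%#
=============================+*##%%%%%%#==+++++++++=============-+++++
==========================+===*%%%#%%%%#+==+++===========-::--:::+++++
==========================-::.+###%%%%##+:::=-::::==-::::::::::::=++++
===================-::::.:::::-=+++++*##+::::::::::::::::::::::::-*+++
==+++++=======-:----:::::::::::=+++++===-::::::::::::::::::::::::-++++
=+++++-=+=-------------.:::::::--+++===--:::::::::::::::::::::::::++++
+++==-----------------:::::::::--=+====+=:::::::::::::::::::::::::++++
=---------------------
[... 849 characters left out ...]
---------------+*+++++++-------------------*####*##
------------------------------------------------------------:*#######=
-----------------------------------------------------------:*#*###*#*:
----------------------------------------------------------:+##****#*::
----------------------------------------------------------=##******-::
---------------------------------------------------------=#**####*::::
------:-:::-.  .---------------------------------------:*#****.  :::::
+-----::::::   .---------------------------------------*##**#*   .::::
dp [ 0.018 -0.015  0.528] dr [ 0.002 -0.001  0.001] alt [ 0.002  0.004 -1.57 ] j6 -1.26 t 43.9 p [0.5047 0.0241 0.1415] yaw 156.8 w 0.44852924284829127
```

The clip is at (271,201), as predicted. Down to grip.

Emit:
move_arm(
  dp=[
    [0.02,-0.01,0.2],
    [0.02,-0.01,0.4],
    [0.02,-0.01,0.5],
    [0.02,-0.01,0.53],
    [0.02,-0.01,0.537],
    [0.02,-0.01,0.537],
    [0.02,-0.01,0.537],
  ],
  dr=[
    [0,0,0],
    [0,0,0],
    [0,0,0],
    [0,0,0],
    [0,0,0],
    [0,0,0],
    [0,0,0],
  ],
)

```text
clock: 44.6
tool_pos: [0.5056, 0.0197, 0.0354]
tcp_rot: [-0.001, -0.55, 0.835, 0.001]
contact_force: [0.4, 0.1, -0.4]
gripper_width: 0.45
```

Emit:
move_arm(
  dp=[
    [0,0,0.01],
    [0,0,0.01],
    [0,0,0.01],
    [0,0,0.01],
    [0,0,0.01],
  ],
  dr=[
    [0,0,0],
    [0,0,0],
    [0,0,0],
    [0,0,0],
    [0,0,0],
  ],
  claw=0,
)

```text
clock: 45.1
tool_pos: [0.5065, 0.0196, 0.0344]
tcp_rot: [-0.001, -0.55, 0.835, 0.0]
contact_force: [-0.4, 0.4, 6.0]
gripper_width: 0.138
```

Emit:
move_arm(
  dp=[
    [0,0,-0.2],
    [0,0,-0.4],
    [0,0,-0.55],
    [0,0,-0.55],
    [0,0,-0.55],
  ],
  dr=[
    [0,0,0],
    [0,0,0],
    [0,0,0],
    [0,0,0],
    [0,0,0],
  ],
)

```text
clock: 45.6
tool_pos: [0.5071, 0.0196, 0.1451]
tcp_rot: [0.0, -0.55, 0.835, -0.001]
contact_force: [-0.4, 0.3, -1.2]
gripper_width: 0.138
```

```bash
python3 - <<'E'
from m import *
go(.46,.31,.14);go(.46,.31,.018)
E
```

```text
dp [-1.241  0.79   0.024] dr [-0.001 -0.    -0.   ] alt [-0.001 -0.    -0.   ] j6 -1.27 t 45.6 p [0.5071 0.0196 0.1451] yaw 156.7 w 0.13779406962222332
dp [-1.241  0.79   0.634] dr [-0.001 -0.    -0.   ] alt [-0.001 -0.    -0.   ] j6 -1.27 t 45.6 p [0.5071 0.0196 0.1451] yaw 156.7 w 0.13779406962222332
```

Emit:
move_arm(
  dp=[
    [-0.2,0.12,0],
    [-0.4,0.25,0],
    [-0.6,0.38,0],
    [-0.8,0.5,0],
    [-0.95,0.6,0],
    [-0.95,0.6,0],
  ],
  dr=[
    [0,0,0],
    [0,0,0],
    [0,0,0],
    [0,0,0],
    [0,0,0],
    [0,0,0],
  ],
)

```text
clock: 46.2
tool_pos: [0.4697, 0.2449, 0.1431]
tcp_rot: [-0.001, -0.553, 0.834, 0.0]
contact_force: [-0.8, -0.3, -1.8]
gripper_width: 0.14
```

```bash
python3 - <<'E'
from m import *
go(.47,.305,.016)
E
```

```text
dp [-0.278  0.114  0.635] dr [ 0.001 -0.001  0.   ] alt [ 0.001 -0.001  0.   ] j6 -0.83 t 46.2 p [0.4697 0.2449 0.1431] yaw 157.1 w 0.14003443320864972
```

Emit:
move_arm(
  dp=[
    [-0.15,0.06,0],
    [-0.278,0.114,0.1],
    [-0.278,0.114,0.3],
    [-0.278,0.114,0.48],
    [-0.278,0.114,0.58],
    [-0.278,0.114,0.623],
    [-0.278,0.114,0.627],
    [-0.278,0.114,0.627],
  ],
  dr=[
    [0,0,0],
    [0,0,0],
    [0,0,0],
    [0,0,0],
    [0,0,0],
    [0,0,0],
    [0,0,0],
    [0,0,0],
  ],
)

```text
clock: 47.0
tool_pos: [0.4706, 0.3047, 0.018]
tcp_rot: [-0.001, -0.552, 0.834, 0.0]
contact_force: [1.0, -0.1, -0.3]
gripper_width: 0.137
```

Emit:
move_arm(
  dp=[
    [0,0,0],
    [0,0,0],
    [0,0,0],
    [0,0,-0.1],
    [0,0,-0.35],
    [0,0,-0.6],
    [0,0,-0.6],
    [0,0,-0.6],
  ],
  dr=[
    [0,0,0],
    [0,0,0],
    [0,0,0],
    [0,0,0],
    [0,0,0],
    [0,0,0],
    [0,0,0],
    [0,0,0],
  ],
  claw=0.35,
)

```text
clock: 47.8
tool_pos: [0.472, 0.3054, 0.1401]
tcp_rot: [0.001, -0.552, 0.834, -0.0]
contact_force: [0.3, -0.7, -0.5]
gripper_width: 0.351
```

```bash
python3 - <<'E'
from m import *
f=grab('wrist');pieces(f,(100,60,450,270),.019)
go(.591,-.0375,.14,np.radians(-23.3))
E
```

```text
px [353.87335526 174.14884868] xy [0.4117 0.3106] rect 412 311 28 28 ang 47.7 n 1216
px [275.97424893 196.51287554] xy [0.4695 0.3045] rect 470 305 58 13 ang 66.6 n 1398
dp [ 1.341 -1.221 -0.008] dr [ 0.    -0.     0.003] alt [ 0.000e+00  1.000e-03 -1.568e+00] j6 -0.73 t 47.85 p [0.4707 0.3048 0.1385] yaw 157.0 w 0.347149444872956
```

Both pieces lie flat in the tray. Last is clip 2.

Emit:
move_arm(
  dp=[
    [0.67,-0.61,0],
    [0.67,-0.61,0],
    [0.67,-0.61,0],
    [0.67,-0.61,0],
    [0.67,-0.61,0],
    [0.67,-0.61,0],
    [0.67,-0.61,0],
  ],
  dr=[
    [0,0,0],
    [0,0,0],
    [0,0,0],
    [0,0,0],
    [0,0,0],
    [0,0,0],
    [0,0,0],
  ],
  claw=0.45,
)

```text
clock: 48.55
tool_pos: [0.5297, 0.1345, 0.1374]
tcp_rot: [-0.001, -0.553, 0.833, 0.001]
contact_force: [-0.3, 0.5, -0.6]
gripper_width: 0.453
```

Emit:
move_arm(
  dp=[
    [0.67,-0.61,0],
    [0.67,-0.61,0],
    [0.67,-0.61,0],
    [0.67,-0.61,0],
    [0.67,-0.61,0],
    [0.67,-0.61,0],
    [0.67,-0.61,0],
  ],
  dr=[
    [0,0,0],
    [0,0,0],
    [0,0,0],
    [0,0,0],
    [0,0,0],
    [0,0,0],
    [0,0,0],
  ],
)

```text
clock: 49.25
tool_pos: [0.5891, -0.0346, 0.1368]
tcp_rot: [-0.002, -0.554, 0.833, 0.002]
contact_force: [-0.4, 0.2, 0.3]
gripper_width: 0.449
```

```bash
python3 - <<'E'
from m import *
f=grab('wrist');clip(f,(.591,-.0375))
go(.591,-.0375,.034,np.radians(-23))
E
```

```text
pred 268 208
===================+++++++++=============+++++++++++++++++++++++======
====================++=++==++============++++++++++++++++++++++=======
====================+======+=============++++++++++++++++++===========
===========================+============+++++++++==++++++=============
===========================+=============+++++++++=++++===============
=========================================+++++++++=++=================
===============================-:--::::::-=+++++++=+==================
===============================+#########+==+++++=+===================
===============================*%%%%%%%%#+============================
=====================+====--:::*#%##%%%%#+===:-==-:::-======-:==-:::-:
===============-===-::::::::::.=+++++#*+++::::::::::::::-:::::::::::::
===+=======-:::-::::::::::::::.-++++++=+=-::::::::::::::::::::::::::::
+=++==---------------::::::::::-=*++=====-::::::::::::::::::::::::::::
++--------------------:::::::::--=-===----::::::::::::::::::::::::::::
---------------------:::::::::.:-======+=-::::::::::::::::::::::::::::
---------------------:
[... 863 characters left out ...]
+*++++*+=:---------------------------
----------------------------------------------------------------------
----------------------------------------------------------------------
----------------------------------------------------------------------
-------::::::::-----------------------------------------------:::-::::
------:::::-.  .----------------------------------------------   :::::
=----:::::::   .--:------------------------------------------:   .-:::
::::::::::-.   .---------------------------------------------:    ::::
dp [ 0.01  -0.016  0.515] dr [ 0.002 -0.     0.002] alt [ 1.000e-03  3.000e-03 -1.569e+00] j6 -1.36 t 49.3 p [ 0.5893 -0.0345  0.137 ] yaw 157.2 w 0.4472303584921405
```

Emit:
move_arm(
  dp=[
    [0.012,-0.012,0.2],
    [0.012,-0.012,0.4],
    [0.012,-0.012,0.48],
    [0.012,-0.012,0.51],
    [0.012,-0.012,0.517],
    [0.012,-0.012,0.517],
    [0.012,-0.012,0.517],
  ],
  dr=[
    [0,0,0],
    [0,0,0],
    [0,0,0],
    [0,0,0],
    [0,0,0],
    [0,0,0],
    [0,0,0],
  ],
)

```text
clock: 50.0
tool_pos: [0.5913, -0.0375, 0.035]
tcp_rot: [-0.001, -0.554, 0.833, 0.001]
contact_force: [0.3, 0.1, -0.5]
gripper_width: 0.45
```

Emit:
move_arm(
  dp=[
    [0,0,0.01],
    [0,0,0.01],
    [0,0,0.01],
    [0,0,0.01],
    [0,0,0.01],
  ],
  dr=[
    [0,0,0],
    [0,0,0],
    [0,0,0],
    [0,0,0],
    [0,0,0],
  ],
  claw=0,
)

```text
clock: 50.5
tool_pos: [0.5922, -0.0376, 0.0341]
tcp_rot: [0.0, -0.554, 0.833, -0.0]
contact_force: [-0.5, 0.7, 5.9]
gripper_width: 0.138
```

Emit:
move_arm(
  dp=[
    [0,0,-0.2],
    [0,0,-0.4],
    [0,0,-0.55],
    [0,0,-0.55],
    [0,0,-0.55],
  ],
  dr=[
    [0,0,0],
    [0,0,0],
    [0,0,0],
    [0,0,0],
    [0,0,0],
  ],
)

```text
clock: 51.0
tool_pos: [0.5925, -0.0378, 0.1446]
tcp_rot: [0.001, -0.554, 0.833, -0.001]
contact_force: [-0.5, -0.2, -0.5]
gripper_width: 0.136
```

```bash
python3 - <<'E'
from m import *
go(.515,.285,.14)
E
```

```text
dp [-1.339  0.981  0.022] dr [-0.001  0.     0.   ] alt [-0.001  0.     0.   ] j6 -1.36 t 51.0 p [ 0.5925 -0.0378  0.1446] yaw 157.3 w 0.13584151714511533
```

Emit:
move_arm(
  dp=[
    [-0.2,0.14,0],
    [-0.4,0.29,0],
    [-0.6,0.44,0],
    [-0.8,0.58,0],
    [-0.95,0.69,0],
    [-0.95,0.69,0],
  ],
  dr=[
    [0,0,0],
    [0,0,0],
    [0,0,0],
    [0,0,0],
    [0,0,0],
    [0,0,0],
  ],
)

```text
clock: 51.6
tool_pos: [0.5357, 0.1947, 0.1424]
tcp_rot: [-0.001, -0.556, 0.831, 0.001]
contact_force: [1.0, 0.2, -0.2]
gripper_width: 0.136
```

```bash
python3 - <<'E'
from m import *
go(.508,.288,.022)
E
```

```text
dp [-0.379  0.304  0.603] dr [ 0.001 -0.     0.   ] alt [ 0.001 -0.     0.   ] j6 -0.96 t 51.6 p [0.5357 0.1947 0.1424] yaw 157.6 w 0.13598903553327935
```

Emit:
move_arm(
  dp=[
    [-0.19,0.15,0],
    [-0.379,0.304,0.1],
    [-0.379,0.304,0.25],
    [-0.379,0.304,0.4],
    [-0.379,0.304,0.54],
    [-0.379,0.304,0.595],
    [-0.379,0.304,0.6],
    [-0.379,0.304,0.6],
  ],
  dr=[
    [0,0,0],
    [0,0,0],
    [0,0,0],
    [0,0,0],
    [0,0,0],
    [0,0,0],
    [0,0,0],
    [0,0,0],
  ],
)

```text
clock: 52.4
tool_pos: [0.5084, 0.2875, 0.0226]
tcp_rot: [-0.001, -0.556, 0.831, 0.001]
contact_force: [0.7, -0.4, 0.0]
gripper_width: 0.138
```

Emit:
move_arm(
  dp=[
    [0,0,0],
    [0,0,0],
    [0,0,0],
    [0,0,-0.1],
    [0,0,-0.35],
    [0,0,-0.7],
    [0,0,-0.7],
    [0,0,-0.7],
  ],
  dr=[
    [0,0,0],
    [0,0,0],
    [0,0,0],
    [0,0,0],
    [0,0,0],
    [0,0,0],
    [0,0,0],
    [0,0,0],
  ],
  claw=0.3,
)

```text
clock: 53.2
tool_pos: [0.5115, 0.2887, 0.1675]
tcp_rot: [0.003, -0.556, 0.831, -0.0]
contact_force: [-0.1, 0.1, -0.1]
gripper_width: 0.3
```

```bash
python3 - <<'E'
from m import *
f=grab('wrist');pieces(f,(60,40,480,270),.019)
go(.45,.05,.25)
E
```

```text
px [277.81735537 185.74049587] xy [0.5077 0.2877] rect 508 288 59 13 ang 67.8 n 1210
px [401.10090817 167.48536831] xy [0.4119 0.3106] rect 412 311 29 27 ang 73.3 n 991
px [329.98528139 187.08744589] xy [0.4698 0.3045] rect 470 305 59 13 ang 66.5 n 1155
dp [ 1.214 -0.177 -0.428] dr [-0.001  0.001  0.   ] alt [-0.001  0.001  0.   ] j6 -0.79 t 53.25 p [0.5101 0.2881 0.165 ] yaw 157.6 w 0.2977701905455327
```

All three lie flat and separate in the tray. I'll move clear, then compare the rest numerically with the first top picture.

Emit:
move_arm(
  dp=[
    [0.2,0.1,-0.3],
    [0.5,0.3,-0.4],
    [0.8,0.5,-0.4],
    [1,0.6,-0.4],
    [1,0.6,-0.4],
    [1,0.6,-0.4],
    [1,0.6,-0.4],
    [1,0.6,-0.4],
  ],
  dr=[
    [0,0,0],
    [0,0,0],
    [0,0,0],
    [0,0,0],
    [0,0,0],
    [0,0,0],
    [0,0,0],
    [0,0,0],
  ],
)

```text
clock: 54.05
tool_pos: [0.3236, 0.1491, 0.2441]
tcp_rot: [0.002, -0.556, 0.831, 0.0]
contact_force: [0.9, 0.1, -0.4]
gripper_width: 0.297
```

```bash
python3 - <<'E'
from m import *
t=grab('top');a=cv2.imread('pics/top0.png')[:,:,::-1].astype(int);b=t['color'].astype(int)
for n,(u,v,w,h) in dict(candle=(230,138,42,45),thermo=(318,150,36,42),tumbler=(95,178,58,48),mark_knob=(296,185,18,20),dial=(378,254,50,48)).items():
    s0=a[v:v+h,u:u+w];s=b[v:v+h,u:u+w];d=abs(s0-s).max(2)
    k0=np.argwhere(s0.max(2)<80).mean(0);k=np.argwhere(s.max(2)<80).mean(0)
    print(n,'diff frac',(d>60).mean().round(3),'dark centroid',k0.round(2),k.round(2))
print(r.observe()['tool_pos'],r.observe()['clock'])
E
```

```text
candle diff frac 0.0 dark centroid [nan nan] [nan nan]
thermo diff frac 0.0 dark centroid [14.5  21.79] [14.5  21.79]
tumbler diff frac 0.0 dark centroid [nan nan] [nan nan]
mark_knob diff frac 0.0 dark centroid [12.1   7.48] [12.41  8.27]
dial diff frac 0.032 dark centroid [24.06 27.89] [22.79 26.43]
[0.32384609 0.14924376 0.24408636] 54.1<stdin>:5: RuntimeWarning: Mean of empty slice.
  ret = um.true_divide(
```

```bash
python3 - <<'E'
from m import *
t=grab('top');a=cv2.imread('pics/top0.png')[:,:,::-1];b=t['color']
for th in(200,140):
  c=[]
  for im in(a,b):
    g=np.clip(th-im[190:206,296:313].min(2).astype(float),0,None);i,j=np.indices(g.shape);c.append(((g*i).sum()/g.sum(),(g*j).sum()/g.sum()))
  print(th,np.round(c,2).tolist())
A,B=[cv2.cvtColor(x[188:206,296:314],cv2.COLOR_RGB2GRAY).astype(np.float32) for x in(a,b)]
print(cv2.phaseCorrelate(A,B,cv2.createHanningWindow((18,18),cv2.CV_32F)))
E
```

```text
200 [[7.66, 7.58], [7.85, 8.18]]
140 [[6.64, 7.67], [6.86, 8.52]]
((0.2190205032022554, 0.2345992997673889), 0.7743751502331392)
```

The handle is within about 1° of its start, which is at the mark. The other items haven't changed, so I'm handing in.

```bash
python3 -c "
from bench import r
print(r.hand_in())"
```

```text
the job is handed in; nothing more can be done
None
```

I did every step in the order asked and handed the job in at about 54 s. All three pieces (two clips and one brooch) are in the tray, and no verdict was reported.

- **On the plate:** I laid the three pieces flat and apart. The brooch was then knocked about 3 cm and ended up touching one clip, still flat and not stacked.
- **Dial and turn:** The dial started at the first click, and I set it to the third. I turned the plate one full counter-clockwise turn by the knob, let it stand, and turned the dial back to off. Only then did I move the pieces.
- **Tray:** My first try at the brooch closed on nothing because the fingers were too high, and it shifted the brooch 3–4 mm on the plate. I found it again and gripped it lower.

**Last checks:**
- **Pieces:** All three lie flat and separate in the tray.
- **Dial:** The bar measured 91.9° just after I turned it, against about 91.5° for off. I did not measure it again at the end.
- **Handle:** The gripped knob came back to within about 0.2 mm of its starting point. The final top image suggests 0.5 to 2 mm (up to about 1.2°) off the start; the methods disagreed, and shadows may be part of that.
- **Other items:** The candle, tumbler and thermometer look unchanged from the first picture.

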